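# Sort cleaned bioreactor fittings and pile their spacer plates

### The job

Unstack the cleaned bioreactor parts and sort them: stand the ferrule upright in the middle of the round white dish, lay the aluminium manifold centred along the shallow steel drain tray and the white flowmeter centred along the grey cradle between its cheeks, both right side up, and pile the two steel spacer plates squarely, one on the other, centred on the small black stand with their long sides along it. Set things down without dropping them, keep the plates and the ferrule level while you move them, and leave the small blue-capped bottle where it is.

Things in the scene. Friction and masses are not known exactly. Their poses are not given: they have to be found in the camera images.
- manifold_c (a point): Gas manifold: plain aluminium bar, 110 (own x) x 30 (own y) x 26 mm high, 0.16-0.29 kg, with four dark round ports flush in its top and two stubby brass nozzles on each long side near the ends (at x = +-45 mm, standing 11 mm out of the sides, so 52 mm over the nozzles). Lies on the bench with one spacer plate on top. The point is its centre, half-way up (13 mm above its underside); x along the bar, z up.
- flowmeter_c (a point): Flowmeter: white plastic bar, 110 (own x) x 30 (own y) x 26 mm high, 0.12-0.21 kg, with a dark sight window along its top and one black knob (14 mm across, 10 mm high) standing on top at x = +45 mm. Lies on the bench with one spacer plate on top. The point is the centre of the bar, half-way up (13 mm above its underside); x along the bar towards the knob, z up.
- plate_a_c (a point): Flat brushed-steel spacer plate, 66 (own x) x 52 (own y) x 6 mm thick, 0.11-0.20 kg, one of two alike (either may lie undermost in the pile). At the start it lies on top of the manifold or of the flowmeter, centred to within a few mm, its long side roughly along that part (within 25 degrees); the part's two ends stick out from under it. The point is its centre, half-way through its thickness; x along the long side, z up. At the start this one carries the ferrule.
- plate_b_c (a point): Flat brushed-steel spacer plate, 66 (own x) x 52 (own y) x 6 mm thick, 0.11-0.20 kg, one of two alike (either may lie undermost in the pile). At the start it lies on top of the manifold or of the flowmeter, centred to within a few mm, its long side roughly along that part (within 25 degrees); the part's two ends stick out from under it. The point is its centre, half-way through its thickness; x along the long side, z up. At the start nothing is on it.
- ferrule_c (a point): Steel clamp ferrule, standing flange down on one of the spacer plates: round flange 50 mm across and 6 mm thick with a 25 mm tube standing up in its middle, 40 mm high over all, 0.09-0.16 kg. The point is on its axis half-way up (20 mm above its underside); z up.
- drain_tray_c (a point): Drain tray for the manifold, fixed: shallow rectangular steel tray, 150 (own x) x 84 (own y) mm outside, walls 3 mm thick and rim 9 mm above the bench. The point is the centre of its inner floor, 3 mm above the bench; x along its long side, z up.
- cradle_c (a point): Cradle for the flowmeter, fixed: grey plastic base 156 (own x) x 50 (own y) x 8 mm with an upright cheek at each end (10 mm thick, 44 mm wide, top 30 mm above the bench, 136 mm clear between the cheeks), open along both long sides. The point is the centre of the base's upper face, 8 mm above the bench; x from cheek to cheek, z up.
- dish_c (a point): White ceramic dish for the ferrule, fixed: round, 112 mm across the rim, 18 mm high, inner floor about 92 mm across. The point is the centre of its inner floor, 5 mm above the bench; z up.
- stand_c (a point): Stand for the pile of spacer plates, fixed: plain black block, 60 (own x) x 34 (own y) x 20 mm high, so that the plates overhang its sides. The point is the centre of its top face, 20 mm above the bench; x along its long side, z up.
- bottle_c (a point): Bystander: small glass bottle with a blue cap, 56 mm across, 105 mm high, loose on the bench; must be left where it stands. The point is on its axis half-way up; z up. (A spanner and a 60 mm wide, 65 mm high clear beaker also lie and stand among the things.)
Not all that is in view belongs to the job. Leave any orange or yellow look-alike of the part that bears plate_a_c alone.

How it is judged:
At the end, for the whole second after the job is handed in: Manifold flat in the tray (15 mm), flowmeter flat in the cradle (12 mm), ferrule upright in the dish (15 mm), both plates flat, one on the other, on the stand (12 mm each), all from centre to centre; bars and plates along their targets within 0.2 rad; all released and at rest (horizontal distance between manifold_c and drain_tray_c below 0.015 m and z of manifold_c in the frame of drain_tray_c between 0.009 and 0.017 m and angle between each of manifold_c, flowmeter_c, ferrule_c, plate_a_c, plate_b_c's own z axis and vertical below 0.08 rad and angle between the x axis of manifold_c and the x axis of drain_tray_c, either way round below 0.2 rad and horizontal distance between flowmeter_c and cradle_c below 0.012 m and z of flowmeter_c in the frame of cradle_c between 0.009 and 0.017 m and angle between the x axis of flowmeter_c and the x axis of cradle_c, either way round below 0.2 rad and horizontal distance between ferrule_c and dish_c below 0.015 m and z of ferrule_c in the frame of dish_c between 0.016 and 0.024 m and horizontal distance between each of plate_a_c, plate_b_c and stand_c below 0.012 m and angle between the x axis of each of plate_a_c, plate_b_c and the x axis of stand_c, either way round below 0.2 rad and ((z of plate_a_c in the frame of stand_c between 0 and 0.006 m and z of plate_b_c in the frame of stand_c between 0.006 and 0.012 m) or (z of plate_b_c in the frame of stand_c between 0 and 0.006 m and z of plate_a_c in the frame of stand_c between 0.006 and 0.012 m)) and linear speed of each of manifold, flowmeter, plate_a, plate_b, ferrule below 0.02 m/s); the robot touches nothing.
It fails at once if the small capped bottle is shifted more than 20 mm or tipped (distance of bottle_c from where it was at the start of the episode above 0.02 m or angle between bottle_c's own z axis and vertical above 0.3 rad).
It fails at once if a spacer plate or the ferrule is tipped more than 30 degrees (angle between any of plate_a_c, plate_b_c, ferrule_c's own z axis and vertical above 0.53 rad).
It fails at once if a part or plate is dropped (moves faster than 0.8 m/s with no finger on it, a free fall of over 30 mm) ((linear speed of manifold above 0.8 m/s and contact force between manifold and the fingers below 0.05 N) or (linear speed of flowmeter above 0.8 m/s and contact force between flowmeter and the fingers below 0.05 N) or (linear speed of plate_a above 0.8 m/s and contact force between plate_a and the fingers below 0.05 N) or (linear speed of plate_b above 0.8 m/s and contact force between plate_b and the fingers below 0.05 N) or (linear speed of ferrule above 0.8 m/s and contact force between ferrule and the fingers below 0.05 N)).
It also fails if it takes over 128 s, if anything falls off the work surface, if the arm or the gripper's body presses on something with over 40 N, if the wrist force passes 120 N, or if a joint passes its speed limit or range.

### The arm

A 6-joint arm with a two-finger parallel gripper is mounted at the origin on the work surface. World frame = base frame: x ahead of the robot, y to its left, z up, the work surface at z = 0. Lengths are in m, angles in rad, forces in N, time in s.
With the tool pointing down it reaches from about 0.25 to 0.725 m from the base axis. Payload 4 kg.
Tool frame: the origin (TCP) lies at the very end of the fingers, on their centre line; the grasp point (between the pads) lies 19 mm behind it; z points along the fingers, y is the line along which they close (so a half turn about z gives the same grasp; the last joint's range is limited). The gripper opens to 85 mm and grips with 20 to 120 N. Pads are 22 mm wide; open, the fingers measure 114 mm over their backs; the gripper's body (76 mm by 85 mm) begins 54 mm behind the grasp point. The pads swing forward as they close: fully open they stand 13 mm farther back than shut.
Start: joints at [0, 0.241, 0.005, 1.335, 0, 1.571], TCP at [0.5, -0, 0.207] pointing down, gripper open.
Joint ranges: [-2.72, 2.72], [-1.05, 1.87], [-1.09, 1.28], [-1.99, 2.15], [-1.42, 1.44], [-3.14, 3.14]. Speed limits (rad/s): [2.79, 2.79, 3.14, 3.14, 3.14, 3.14].

### API

Orientations are given as a unit quaternion [x, y, z, w].
In Python, from workcell import bot gives the robot as it stands.
- The arm moves only by the tool carry_out, never from a script. Its argument "increments" is one flat list of numbers, 5 for each row, row after row: the finger opening in cm, from 0 to 8.54, then the shift along the tool's x, y, z in cm, then the turn about the tool's z in rad. A call has exactly 5 rows; each row shifts and turns the commanded pose from where the row before left it, along the tool's axes as they then stand; what a row does not reach is not made up. A row lasts 1/8 s, in which the tool goes at most 62.5 mm and 10.7 degrees, less where a joint would pass 70% of its speed; a pose out of reach is approached as far as the arm can. A call with a gripper value outside its range is refused whole. The fingers move at their own pace and stop on an object; the grip force is fixed at half the most. Time passes only in rows, so rows that do not move let the fingers close, or fill a call up. It gives the time, the measured TCP pose, the force, the opening and the grip force at its end, in the units of the state.
- bot.get_obs(): the state, without advancing time (a new reading comes with each control period).
- bot.camera(name): name is "scene" or "side" or "wrist"; returns a dict with "pixels" (480x640x3 uint8, blue, green, red), "range_z" (480x640 float32, m along the optical axis (not along the pixel's ray), 0 where there is no reading), "mtx" (3x3 intrinsics, pixels), "eye" and "attitude" of the camera in the world. Camera axes: x right, y down, z forward; pixel columns grow to the right and rows downward; lengths in m; the calibration is good to about 2 mm. A picture is of the moment at which its call begins.
- bot.job_done(): hands the job in; it is judged then, once.
Trained networks look in a picture, given as the dict that the camera call returned (one of the last four; its "shot" number tells which), for a name from the list of things; names that differ only in an ending like _2 or _b are one class to them, and where a whole thing is asked for, a point or a joint stands for the part that bears it (a point fixed in the world has none). Each returns a list of dicts, best first, with "p" (0 to 1); they miss things now and then, are a little off and sometimes report something else, mostly with a low value. They report only what shows in the picture. A call takes as long as a camera call. They do not tell look-alikes from the thing itself.
- bot.find_in(picture, name): "xyz" ([x, y, z] in m, in the coordinates of the camera as it stood for that picture, good to about 4 mm: the middle of the surface that is visible of it).
- bot.regions_of(picture, name): "mask" (480x640 bool, what is visible of it).
- bot.place_of(picture, name): "xyz" ([x, y, z] in m, in the coordinates of the camera as it stood for that picture, good to about 4 mm: a listed point, or the origin of a listed thing).
The state is a dict: "clock": time; "joint_pos": joint angles; "joint_vel": joint speeds; "tau": joint torques, N m; "eef_pos": TCP position; "tool_rot": TCP orientation; "ft_force": force on the tool from outside, world axes, zero at the start; "ft_torque": the same for the moment, N m; "grip_width": finger opening in m; "grasp_force": force on a finger pad.
Only numpy, scipy, OpenCV 4.12 (cv2) and the standard library are available. Lean on these libraries where they do the work, as an engineer would, in place of code of your own. Each camera call takes 0.05 s, during which the arm holds its last target. There are 200 camera calls.

## Working session

There is one attempt and no reset: what is moved stays moved. The work goes in short steps, Python scripts to look and compute and a tool call to move; the robot and the scene stay as the last step left them, time stands still between calls to the robot, and variables do not carry over. Pictures are saved under pics/ and viewed, at most 14 in all, crops included, and the job is handed in when it is done.

Besides the shell and the picture viewer there is one more tool, called after "Call:" as name(argument=value, ...) on one line, values as JSON. carry_out: Moves the arm, as the interface text tells. Its arguments: {"type":"object","properties":{"increments":{"type":"array","items":{"type":"number"}}},"required":["increments"]}

```bash
mkdir -p pics
cat > h.py <<'E'
import numpy as np, cv2
from scipy.spatial.transform import Rotation as R
from workcell import bot
def Rm(a):
    a=np.array(a,float); return a if a.shape==(3,3) else R.from_quat(a).as_matrix()
def world(c,p): return Rm(c["attitude"])@np.array(p)+np.array(c["eye"])
def cloud(c):
    z=c["range_z"];K=np.array(c["mtx"]);v,u=np.mgrid[:480,:640]
    P=np.stack([(u-K[0,2])/K[0,0]*z,(v-K[1,2])/K[1,1]*z,z],-1)
    W=P@Rm(c["attitude"]).T+np.array(c["eye"]); W[z==0]=np.nan
    return W
E
python3 - <<'E'
from h import *
o=bot.get_obs();print(o)
for n in ["scene","side"]:
    c=bot.camera(n);cv2.imwrite(f"pics/{n}0.png",c["pixels"]);print(n,c["eye"],c["attitude"])
    for k in ["manifold_c","flowmeter_c","plate_a_c","ferrule_c","drain_tray_c","cradle_c","dish_c","stand_c","bottle_c"]:
        print(k,[(np.round(world(c,d["xyz"]),3).tolist(),round(d["p"],2)) for d in bot.place_of(c,k)][:4])
E
```

```text
{'clock': 0.0, 'joint_pos': array([ 5.28404869e-05,  2.41417023e-01,  3.74006899e-03,  1.33519903e+00,
       -6.23247325e-07,  1.57080105e+00]), 'joint_vel': array([-0.00023574,  0.00055668, -0.00020055, -0.00015439, -0.00021652,
       -0.00185588]), 'tau': array([ 5.50268451e-04, -3.72315860e+01,  2.52406776e+01,  1.67737965e-02,
        2.29149265e-05,  1.14679995e-05]), 'eef_pos': array([4.99324709e-01, 2.61801357e-05, 2.05917035e-01]), 'tool_rot': array([ 0.70708939,  0.70712341, -0.00073551, -0.00073503]), 'ft_force': array([-0.13688577, -0.49376721, -0.1403904 ]), 'ft_torque': array([ 0.02269816, -0.04309352,  0.04301833]), 'grasp_force': 0.0, 'grip_width': 0.08547324056785235}
scene [ 0.99431389 -0.53430014  0.87766105] [ 0.88521542  0.3142388  -0.11099047 -0.32454391]
manifold_c []
flowmeter_c [([0.448, 0.342, 0.018], 0.55)]
plate_a_c [([0.544, -0.144, 0.003], 0.91), ([0.645, 0.09, 0.029], 0.68), ([0.645, 0.087, 0.014], 0.66), ([0.437, 0.171, 0.006], 0.62)]
ferrule_c [([0.644, 0.082, 0.06], 0.74)]
drain_tray_c [([0.458, -0.005, 0.005], 0.62), ([0.638, 0.243, -0.0], 0.42)]
cradle_c [([0.646, -0.246, 0.015], 0.16)]
dish_c [([0.642, 0.243, 0.002], 0.66)]
stand_c [([0.646, -0.244, 0.017], 0.57)]
bottle_c [([0.644, -0.093, 0.051], 0.76)]
side [0.11542716 0.44691606 0.73329162] [-0.37059147  0.85883229 -0.32879538  0.13024079]
manifold_c [([0.646, 0.084, 0.011], 0.63), ([0.643, 0.239, -0.001], 0.31)]
flowmeter_c []
plate_a_c [([0.542, -0.141, -0.001], 0.84), ([0.637, 0.387, 0.003], 0.75), ([0.647, 0.086, 0.027], 0.65)]
ferrule_c [([0.647, 0.085, 0.05], 0.66)]
drain_tray_c [([0.457, -0.003, 0.001], 0.95)]
cradle_c [([0.443, 0.169, 0.002], 0.77)]
dish_c [([0.639, 0.241, 0.004], 0.6)]
stand_c [([0.649, -0.242, 0.022], 0.61)]
bottle_c [([0.646, -0.091, 0.053], 0.87)]
```

View pics/scene0.png

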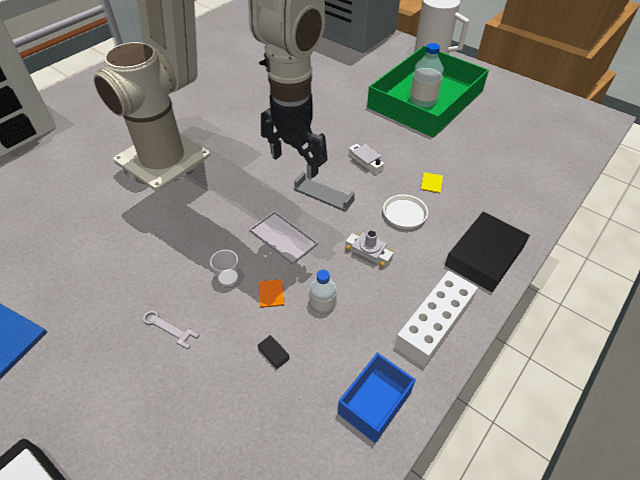

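View pics/side0.png

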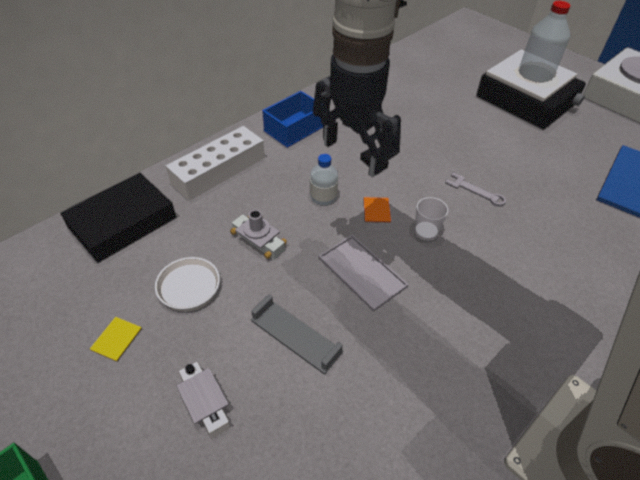

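Scene shows the ferrule, plate and manifold pile at px (369,247), and the flowmeter with plate at (367,157). The tray is at (284,237), cradle (324,191), dish (405,212), stand (273,351), bottle (322,290) and beaker (225,270). The orange and yellow squares are decoys. Side view agrees: pile (257,233), flowmeter (203,395), tray (362,270), cradle (296,333), dish (188,283). Next I'll measure the poses from the depth clouds.

```bash
cat > meas.py <<'E'
from h import *
def rect(W,cx,cy,r,z0,z1):
    m=(np.hypot(W[...,0]-cx,W[...,1]-cy)<r)&(W[...,2]>z0)&(W[...,2]<z1)
    P=W[m]
    if len(P)<20: return None
    (c,s,a)=cv2.minAreaRect((P[:,:2]*1000).astype(np.float32))
    if s[0]<s[1]: s=s[::-1];a+=90
    a=(a+90)%180-90
    return len(P),"bbox c",np.round(c,1).tolist(),"size",np.round(s,1).tolist(),"long-axis deg",round(a,1),"mean",np.round(P.mean(0)*1000,1).tolist()
if __name__=="__main__":
    Z=[("manif plateA",.645,.085,.08,.0295,.036),("manif all",.645,.085,.09,.012,.036),("ferrule top",.645,.085,.05,.064,.08),
     ("plateB",.448,.342,.07,.0295,.0362),("flow all",.448,.342,.085,.012,.036),("tray",.458,-.004,.1,.0065,.02),("cradle cheeks",.445,.17,.1,.02,.04),
     ("cradle",.445,.17,.1,.0055,.04),("dish",.64,.241,.075,.012,.03),("stand",.647,-.243,.06,.015,.03),("bottle",.645,-.092,.05,.04,.15),("beaker",.45,-.15,.07,.03,.1)]
    for n in ["scene","side"]:
        c=bot.camera(n);W=cloud(c);print(n,"bench z",np.nanmedian(W[(abs(W[...,0]-.55)<.05)&(abs(W[...,1]-.3)<.05)][:,2]))
        for k,*a in Z: print(k,rect(W,*a))
E
python3 meas.py
```

```text
scene bench z 0.001256387157589356
manif plateA (234, 'bbox c', [645.5, 85.5], 'size', [103.0, 54.3], 'long-axis deg', 5.5, 'mean', [647.3, 79.1, 32.5])
manif all (569, 'bbox c', [645.5, 85.1], 'size', [110.1, 55.8], 'long-axis deg', 7.7, 'mean', [650.5, 79.8, 27.0])
ferrule top (97, 'bbox c', [647.0, 84.9], 'size', [25.8, 24.3], 'long-axis deg', -53.9, 'mean', [648.4, 82.9, 71.6])
plateB (319, 'bbox c', [453.4, 344.3], 'size', [98.9, 56.1], 'long-axis deg', -14.5, 'mean', [452.2, 344.0, 32.6])
flow all (513, 'bbox c', [451.6, 346.8], 'size', [113.7, 55.4], 'long-axis deg', -9.9, 'mean', [456.5, 341.1, 28.8])
tray (299, 'bbox c', [458.1, -4.0], 'size', [153.8, 87.1], 'long-axis deg', -4.3, 'mean', [462.7, -5.6, 8.8])
cradle cheeks (150, 'bbox c', [441.5, 172.6], 'size', [158.2, 48.2], 'long-axis deg', 8.8, 'mean', [443.8, 169.5, 28.1])
cradle (909, 'bbox c', [452.5, 150.1], 'size', [160.4, 143.7], 'long-axis deg', 26.5, 'mean', [441.8, 169.2, 12.1])
dish (305, 'bbox c', [644.1, 243.9], 'size', [112.0, 107.6], 'long-axis deg', -56.7, 'mean', [640.0, 250.7, 17.0])
stand (498, 'bbox c',
[... 1050 characters left out ...]
8.1])
cradle cheeks (388, 'bbox c', [440.3, 172.8], 'size', [156.5, 44.5], 'long-axis deg', 8.4, 'mean', [435.5, 173.2, 27.2])
cradle (2362, 'bbox c', [440.2, 173.0], 'size', [156.5, 51.4], 'long-axis deg', 8.6, 'mean', [439.7, 173.5, 10.8])
dish (546, 'bbox c', [642.0, 244.4], 'size', [110.6, 110.2], 'long-axis deg', -85.6, 'mean', [647.0, 243.2, 15.7])
stand (86, 'bbox c', [646.5, -238.9], 'size', [65.7, 26.9], 'long-axis deg', 0.6, 'mean', [659.4, -238.4, 18.5])
bottle (789, 'bbox c', [640.4, -82.9], 'size', [54.4, 43.6], 'long-axis deg', 47.7, 'mean', [637.4, -79.1, 72.0])
beaker (802, 'bbox c', [440.3, -170.1], 'size', [59.7, 57.9], 'long-axis deg', -23.7, 'mean', [441.1, -171.2, 49.5])
```

Call:
carry_out(increments=[8.5,1.7,2.94,0,0,8.5,1.7,2.94,0,0,8.5,1.7,2.94,0,0,8.5,1.7,2.94,0.5,0,8.5,1.7,2.94,0.5,0])

```text
clock: 1.72
eef_pos: [0.6479, 0.0856, 0.1966]
tool_rot: [0.707, 0.707, 0.0, 0.0]
ft_force: [1.1, 0.1, -0.7]
grip_width: 0.085
grasp_force: 0.0
```

Call:
carry_out(increments=[8.5,0,0,0,0.157,8.5,0,0,0,0.157,8.5,0,0,0,0.157,8.5,0,0,0,0.157,8.5,0,0,0,0.157])

```text
clock: 2.35
eef_pos: [0.647, 0.085, 0.1966]
tool_rot: [0.925, 0.38, -0.0, -0.0]
ft_force: [0.9, -0.2, 0.2]
grip_width: 0.0847
grasp_force: 0.0
```

```bash
cat > go.py <<'E'
import sys
from h import *
# usage: go.py x y z(mm) [phi deg]  -> tool shift cm, turn rad
o=bot.get_obs();T=Rm(o["tool_rot"]);p=o["eef_pos"]
print("t",round(o["clock"],2),"p mm",np.round(p*1000,1),"q",np.round(o["joint_pos"],2),"w",round(o["grip_width"]*1000,1),"g",round(o["grasp_force"],1),"F",np.round(o["ft_force"],1))
phi=np.arctan2(T[1,0],T[0,0]);print("phi",round(np.degrees(phi),1),"tilt",round(float(np.degrees(np.arccos(min(1,-T[2,2])))),2))
a=list(map(float,sys.argv[1:]))
if len(a)>3:
    d=phi-np.radians(a[3]);d=(d+np.pi/2)%np.pi-np.pi/2;print("turn",round(d,3))
    ph=phi-d
else: ph=phi
if len(a)>=3:
    d=np.array(a[:3])/1000-p; c,s=np.cos(ph),np.sin(ph)
    print("shift after turn cm",np.round(100*np.array([c*d[0]+s*d[1],s*d[0]-c*d[1],-d[2]]),2))
E
python3 go.py 646.3 85.2 43 7
```

```text
t 2.35 p mm [647.   85.  196.6] q [0.13 0.56 0.46 1.47 0.   2.49] w 84.7 g 0.0 F [ 0.9 -0.2  0.2]
phi 44.7 tilt 0.02
turn 0.658
shift after turn cm [-0.06 -0.03 15.36]
```

Call:
carry_out(increments=[8.5,0,0,3.5,0,8.5,0,0,3.5,0,8.5,0,0,3.5,0,8.5,0,0,2.5,0,8.5,-0.06,-0.03,1.0,0])

```text
clock: 2.98
eef_pos: [0.645, 0.0846, 0.0546]
tool_rot: [0.924, 0.383, -0.002, -0.0]
ft_force: [-0.4, 0.7, -0.0]
grip_width: 0.0851
grasp_force: 0.0
```

Call:
carry_out(increments=[8.5,0,0,0.8,0,8.5,0,0,0.4,0,8.5,0,0,0.3,0,8.5,0,0,0,0,2,0,0,0,0])

```text
clock: 3.6
eef_pos: [0.6467, 0.0848, 0.0423]
tool_rot: [0.924, 0.383, 0.0, 0.0]
ft_force: [0.0, 0.0, -0.2]
grip_width: 0.0694
grasp_force: 0.0
```

```bash
python3 go.py 646.3 85.2 43
```

```text
t 3.6 p mm [646.7  84.8  42.3] q [ 0.13  0.64  0.19  1.12 -0.    2.49] w 69.4 g 0.0 F [ 0.   0.  -0.2]
phi 45.0 tilt 0.05
shift after turn cm [-0.   -0.05 -0.07]
```

Call:
carry_out(increments=[1,0,0,0,0,1,0,0,0,0,1,0,0,0,0,1,0,0,0,0,1,0,0,0,0])

```text
clock: 4.22
eef_pos: [0.6467, 0.0847, 0.0423]
tool_rot: [0.924, 0.383, 0.0, 0.0]
ft_force: [0.9, -0.4, 2.9]
grip_width: 0.0212
grasp_force: 58.7
```

Call:
carry_out(increments=[1,0,0,0,0,1,0,0,0,0,1,0,0,-0.3,0,1,0,0,-1,0,1,0,0,-1.5,0])

```text
clock: 4.85
eef_pos: [0.6456, 0.0848, 0.0696]
tool_rot: [0.924, 0.383, -0.001, -0.0]
ft_force: [0.4, 0.1, -0.7]
grip_width: 0.0211
grasp_force: 58.8
```

```bash
python3 go.py 643 244.1 90
```

```text
t 4.85 p mm [645.6  84.8  69.6] q [0.13 0.62 0.23 1.18 0.   2.49] w 21.1 g 58.8 F [ 0.4  0.1 -0.7]
phi 45.0 tilt 0.13
shift after turn cm [ 11.09 -11.44  -2.04]
```

Call:
carry_out(increments=[1,1.5,-1.5,-0.7,0,1,2.5,-2.6,-0.7,0,1,2.7,-2.8,-0.7,0,1,2.7,-2.8,0,0,1,1.7,-1.74,0,0])

```text
clock: 5.48
eef_pos: [0.6435, 0.2474, 0.0914]
tool_rot: [0.923, 0.384, 0.0, -0.0]
ft_force: [-0.3, -0.5, -2.0]
grip_width: 0.021
grasp_force: 58.8
```

```bash
python3 go.py 643 244.1 15.5
python3 - <<'E'
from meas import *
for n in ["scene","side"]:
    c=bot.camera(n);W=cloud(c)
    print(rect(W,.645,.086,.1,.0295,.0365),rect(W,.645,.086,.1,.012,.0365))
    cv2.imwrite(f"pics/{n}1.png",c["pixels"])
    print(rect(W,.643,.244,.035,.045,.075),rect(W,.643,.244,.075,.012,.03))
E
```

```text
t 5.47 p mm [643.5 247.4  91.4] q [0.37 0.68 0.4  1.28 0.   2.72] w 21.0 g 58.8 F [-0.3 -0.5 -2. ]
phi 45.2 tilt 0.06
shift after turn cm [-0.27  0.2   7.59]
(518, 'bbox c', [646.5, 86.0], 'size', [92.3, 54.3], 'long-axis deg', 5.6, 'mean', [646.0, 85.0, 32.6]) (855, 'bbox c', [645.4, 85.6], 'size', [110.5, 54.5], 'long-axis deg', 6.6, 'mean', [648.5, 83.1, 28.9])
None (278, 'bbox c', [643.7, 242.3], 'size', [110.6, 107.9], 'long-axis deg', 18.2, 'mean', [641.1, 246.8, 16.8])
(613, 'bbox c', [642.7, 86.7], 'size', [67.0, 53.1], 'long-axis deg', 6.6, 'mean', [642.0, 87.5, 31.1]) (1235, 'bbox c', [643.9, 86.6], 'size', [112.5, 54.3], 'long-axis deg', 6.7, 'mean', [637.7, 87.9, 27.4])
None (425, 'bbox c', [637.9, 245.3], 'size', [110.1, 103.3], 'long-axis deg', 77.5, 'mean', [635.8, 245.9, 15.7])
```

Call:
carry_out(increments=[1,0,0,0,0,1,0,0,2.5,0,1,0,0,2.5,0,1,0,0,1.2,0,1,0,0,0.5,0])

```text
clock: 6.2
eef_pos: [0.6437, 0.243, 0.0232]
tool_rot: [0.924, 0.382, -0.001, 0.0]
ft_force: [-0.2, 0.3, -1.5]
grip_width: 0.0212
grasp_force: 58.9
```

Call:
carry_out(increments=[1,0,0,0.3,0,1,0,0,0.2,0,1,0,0,0.1,0,1,0,0,0,0,1,0,0,0,0])

```text
clock: 6.82
eef_pos: [0.644, 0.2443, 0.018]
tool_rot: [0.924, 0.383, 0.0, 0.0]
ft_force: [-0.3, -0.2, -1.2]
grip_width: 0.0212
grasp_force: 58.9
```

```bash
python3 go.py 643 244.1 15.5
```

```text
t 6.83 p mm [644.  244.3  18. ] q [ 0.36  0.74  0.3   1.13 -0.    2.72] w 21.2 g 58.9 F [-0.3 -0.2 -1.2]
phi 45.0 tilt 0.02
shift after turn cm [-0.08 -0.06  0.25]
```

Call:
carry_out(increments=[1,0,0,0.1,0,1,0,0,0.1,0,1,0,0,0.05,0,1,0,0,0,0,1,0,0,0,0])

```text
clock: 7.45
eef_pos: [0.6438, 0.2441, 0.0154]
tool_rot: [0.924, 0.383, -0.0, -0.0]
ft_force: [-0.5, -1.2, -0.6]
grip_width: 0.0211
grasp_force: 59.0
```

Call:
carry_out(increments=[4.5,0,0,0,0,4.5,0,0,0,0,4.5,0,0,0,0,4.5,0,0,-0.5,0,4.5,0,0,-2.5,0])

```text
clock: 8.07
eef_pos: [0.6423, 0.2436, 0.0437]
tool_rot: [0.924, 0.383, -0.002, -0.0]
ft_force: [-0.2, -0.8, 0.4]
grip_width: 0.0455
grasp_force: 0.0
```

Call:
carry_out(increments=[5.5,0,0,-4,0,8.5,0,0,-4,0,8.5,0,0,-3,-0.17,8.5,0,0,0,-0.18,8.5,0,0,0,-0.18])

```text
clock: 8.7
eef_pos: [0.6444, 0.2443, 0.1568]
tool_rot: [0.789, 0.614, 0.001, 0.0]
ft_force: [0.9, -0.2, -0.3]
grip_width: 0.085
grasp_force: 0.0
```

Call:
carry_out(increments=[8.5,0,0,0,-0.18,8.5,0,0,0,-0.18,8.5,0,0,0,-0.18,8.5,0,0,0,-0.18,8.5,0,0,0,-0.18])

```text
clock: 9.32
eef_pos: [0.644, 0.2442, 0.1558]
tool_rot: [0.444, 0.896, 0.0, 0.0]
ft_force: [0.2, 0.4, -0.6]
grip_width: 0.0849
grasp_force: 0.0
```

```bash
python3 go.py 644.5 86.3 120 6.7
python3 - <<'E'
from meas import *
for n in ["scene","side"]:
    c=bot.camera(n);W=cloud(c)
    print(rect(W,.645,.244,.035,.036,.055),rect(W,.645,.244,.075,.012,.03))
    print([np.round(world(c,d["xyz"]),3).tolist()+[round(d["p"],2)] for d in bot.place_of(c,"ferrule_c")])
E
```

```text
t 9.32 p mm [644.  244.2 155.8] q [ 0.36  0.65  0.51  1.43 -0.    1.28] w 84.9 g 0.0 F [ 0.2  0.4 -0.6]
phi 127.3 tilt 0.03
turn -1.037
shift after turn cm [  1.79 -15.69   3.58]
(82, 'bbox c', [645.7, 243.0], 'size', [25.0, 23.4], 'long-axis deg', -48.0, 'mean', [645.8, 242.0, 44.4]) (417, 'bbox c', [643.7, 243.8], 'size', [111.4, 107.2], 'long-axis deg', -58.0, 'mean', [641.3, 246.6, 16.9])
[[0.643, 0.245, 0.029, 0.73]]
(170, 'bbox c', [642.9, 245.9], 'size', [25.7, 23.5], 'long-axis deg', 12.8, 'mean', [641.1, 246.1, 42.7]) (646, 'bbox c', [642.5, 244.5], 'size', [111.4, 109.6], 'long-axis deg', -12.0, 'mean', [645.0, 244.4, 16.3])
[[0.643, 0.245, 0.025, 0.75]]
```

Call:
carry_out(increments=[8.5,0,0,0,-0.18,8.5,0,0,0,-0.18,8.5,0,0,0,-0.18,8.5,0,0,0,-0.18,8.5,0,0,0,-0.18])

```text
clock: 10.15
eef_pos: [0.6439, 0.2442, 0.1554]
tool_rot: [0.011, 1.0, 0.0, 0.0]
ft_force: [-0.0, -0.5, -0.9]
grip_width: 0.0846
grasp_force: 0.0
```

Call:
carry_out(increments=[8.5,0,0,0,-0.137,8.5,0.4,-4,-0.5,0,8.5,0.5,-4.5,-0.5,0,8.5,0.5,-4.5,-0.5,0,8.5,0.4,-2.7,0,0])

```text
clock: 10.78
eef_pos: [0.6438, 0.0839, 0.1712]
tool_rot: [-0.053, 0.999, -0.0, 0.001]
ft_force: [1.1, 0.3, 0.5]
grip_width: 0.0849
grasp_force: 0.0
```

```bash
python3 - <<'E'
from meas import *
bot.camera("side");c=bot.camera("wrist");W=cloud(c);cv2.imwrite("pics/w1.png",c["pixels"]);print(c["eye"])
print(rect(W,.645,.086,.1,.0285,.0365),rect(W,.645,.086,.1,.012,.0365))
E
python3 go.py 643.6 86.2 14 6.6
```

```text
[0.56258583 0.0723852  0.33888288]
(4172, 'bbox c', [642.3, 84.6], 'size', [102.4, 52.0], 'long-axis deg', 6.5, 'mean', [641.9, 84.6, 32.7]) (6213, 'bbox c', [644.1, 84.6], 'size', [110.1, 52.4], 'long-axis deg', 6.4, 'mean', [640.2, 84.3, 30.0])
t 10.88 p mm [643.5  82.8 170.9] q [ 0.13  0.56  0.39  1.4  -0.    0.02] w 85.0 g 0.0 F [ 0.1  0.  -0.2]
phi -174.0 tilt 0.05
turn -0.011
shift after turn cm [-0.05  0.34 15.69]
```

View pics/w1.png

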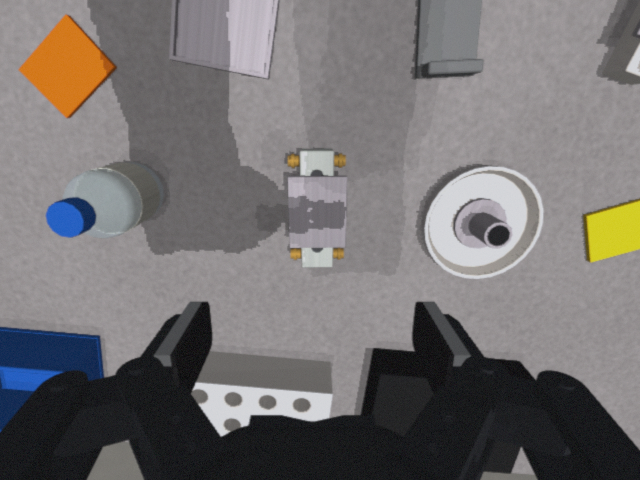

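Wrist view: plate A at px (318,212) lies square on the manifold, and the ferrule stands centred in the dish at (485,222). I'll descend on the plate.

Call:
carry_out(increments=[8.5,0,0.27,3.5,-0.011,8.5,0,0,4,0,8.5,0,0,4,0,8.5,0,0,2.0,0,8.5,0,0,1,0])

```text
clock: 11.5
eef_pos: [0.6421, 0.0896, 0.0237]
tool_rot: [-0.061, 0.998, 0.0, -0.001]
ft_force: [-1.0, 0.0, -0.0]
grip_width: 0.0854
grasp_force: 0.0
```

Call:
carry_out(increments=[8.5,0,0,0.8,0,8.5,0,0,0.5,0,8.5,0,0,0.3,0,8.5,0,0,0,0,7,0,0,0,0])

```text
clock: 12.12
eef_pos: [0.6435, 0.0888, 0.0098]
tool_rot: [-0.061, 0.998, 0.0, 0.0]
ft_force: [0.2, 0.5, -0.1]
grip_width: 0.0706
grasp_force: 0.0
```

```bash
python3 go.py 643 85.5 10 6.6
```

```text
t 12.12 p mm [643.5  88.8   9.8] q [ 0.14  0.67  0.15  1.05 -0.    0.02] w 70.6 g 0.0 F [ 0.2  0.5 -0.1]
phi -173.0 tilt 0.05
turn 0.007
shift after turn cm [ 0.09 -0.32 -0.02]
```

Call:
carry_out(increments=[7,0.05,-0.3,0,0.005,7,0,0,0,0,4,0,0,0,0,4,0,0,0,0,4,0,0,0,0])

```text
clock: 12.75
eef_pos: [0.643, 0.0858, 0.0093]
tool_rot: [-0.059, 0.998, 0.0, -0.0]
ft_force: [-0.2, 0.1, -0.8]
grip_width: 0.0399
grasp_force: 0.0
```

Call:
carry_out(increments=[4,0,0,0,0,4,0,0,0,0,4,0,0,-0.3,0,4,0,0,-1,0,4,0,0,-1.5,0])

```text
clock: 13.38
eef_pos: [0.6428, 0.0858, 0.038]
tool_rot: [-0.059, 0.998, -0.0, -0.0]
ft_force: [-0.0, 0.3, 0.3]
grip_width: 0.0401
grasp_force: 0.0
```

```bash
python3 go.py 643 85.5 10 6.6
python3 - <<'E'
from meas import *
c=bot.camera("wrist");W=cloud(c);cv2.imwrite("pics/w2.png",c["pixels"])
print(rect(W,.643,.086,.1,.048,.07),rect(W,.645,.086,.1,.012,.0285))
E
```

```text
t 13.38 p mm [642.8  85.8  38. ] q [0.13 0.64 0.18 1.11 0.   0.02] w 40.1 g 0.0 F [-0.   0.3  0.3]
phi -173.3 tilt 0.03
turn 0.002
shift after turn cm [-0.01 -0.03  2.8 ]
(165, 'bbox c', [642.2, 85.4], 'size', [53.0, 21.6], 'long-axis deg', -83.5, 'mean', [640.0, 85.7, 67.9]) (5077, 'bbox c', [644.5, 84.5], 'size', [111.2, 52.1], 'long-axis deg', 6.5, 'mean', [628.7, 82.7, 24.6])
```

View pics/w2.png

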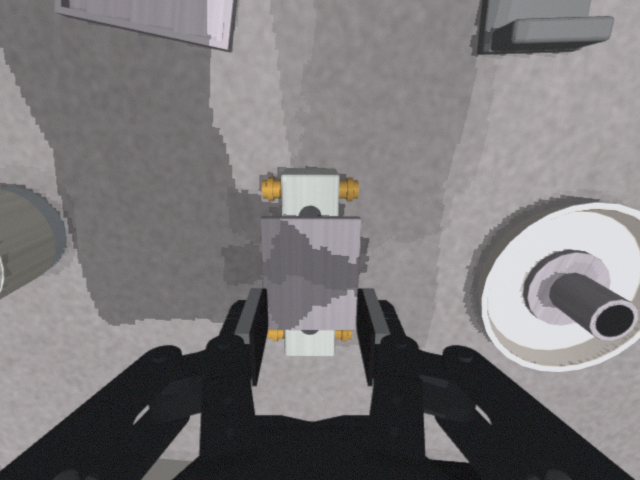

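Run:
```python
from meas import *
c=bot.camera("wrist");W=cloud(c)
for (u,v) in [(310,200),(310,225),(280,240),(340,240),(310,270),(280,300),(340,300),(310,320),(310,345),(255,320),(262,340),(255,360),(368,330)]: print(u,v,np.round(W[v,u]*1000,1))
c=bot.camera("side");W=cloud(c);
m=(np.hypot(W[...,0]-.643,W[...,1]-.086)<.08)&(W[...,2]>.02)&(W[...,2]<.2)
print(np.histogram(W[m][:,2],bins=np.arange(.02,.15,.004)))
i=c["pixels"][150:310,170:350];cv2.imwrite("pics/s2.png",cv2.resize(i,None,fx=4,fy=3.7))
```

```text
310 200 [605.2  80.4  26.8]
310 225 [617.1  81.8  32.7]
280 240 [626.9  67.   33.5]
340 240 [623.6  98.5  32.5]
310 270 [642.1  84.7  33.6]
280 300 [662.7  70.2  32.8]
340 300 [658.4 103.4  33.4]
310 320 [673.5  88.3  32.7]
310 345 [695.   90.8  26.2]
255 320 [635.5  64.1  97. ]
262 340 [651.2  66.4  86.6]
255 360 [646.8  66.  104.7]
368 330 [632.7 104.6 100.5]
(array([ 86, 189, 580, 128,   0,   0,   0,   0,   0,   0,   0,  10,  18,
        36,  35,  39,  38,  36,  40,  31,  33,  27,  44,  73,  97,  78,
        50,  73,  98, 103,  86,  75]), array([0.02 , 0.024, 0.028, 0.032, 0.036, 0.04 , 0.044, 0.048, 0.052,
       0.056, 0.06 , 0.064, 0.068, 0.072, 0.076, 0.08 , 0.084, 0.088,
       0.092, 0.096, 0.1  , 0.104, 0.108, 0.112, 0.116, 0.12 , 0.124,
       0.128, 0.132, 0.136, 0.14 , 0.144, 0.148]))
```

View pics/s2.png

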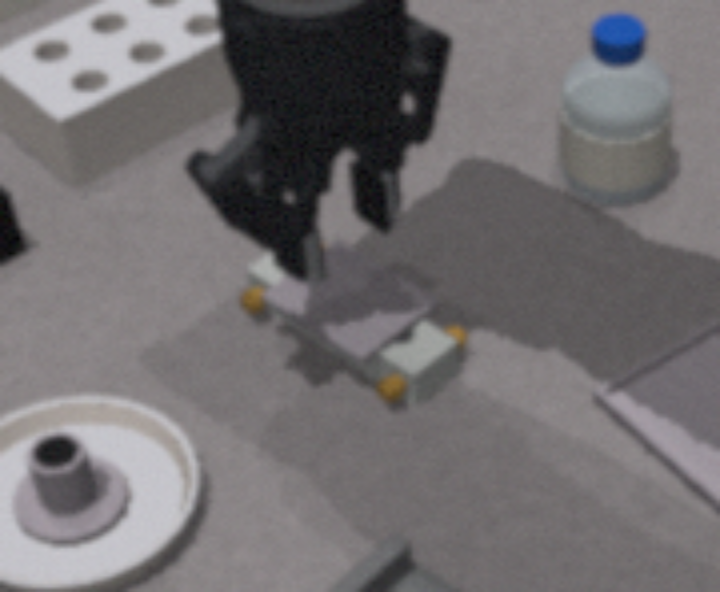

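Run:
```python
from meas import *
c=bot.camera("side");W=cloud(c)
for v in range(206,230,2): print(v,[np.round(W[v,u]*1000).tolist() for u in (244,247,250)])
c=bot.camera("scene");W=cloud(c)
m=(np.hypot(W[...,0]-.643,W[...,1]-.086)<.08)&(W[...,2]>.04)&(W[...,2]<.08)
print(np.sort(W[m][:,2])[:10])
```

```text
206 [[631.0, 116.0, 124.0], [629.0, 111.0, 122.0], [726.0, 40.0, 1.0]]
208 [[630.0, 117.0, 120.0], [631.0, 110.0, 115.0], [725.0, 42.0, -2.0]]
210 [[631.0, 117.0, 114.0], [630.0, 112.0, 112.0], [721.0, 45.0, -3.0]]
212 [[628.0, 119.0, 113.0], [629.0, 113.0, 109.0], [716.0, 49.0, -3.0]]
214 [[628.0, 120.0, 109.0], [629.0, 113.0, 104.0], [710.0, 54.0, -0.0]]
216 [[634.0, 116.0, 97.0], [631.0, 112.0, 97.0], [nan, nan, nan]]
218 [[634.0, 117.0, 93.0], [632.0, 112.0, 91.0], [631.0, 107.0, 87.0]]
220 [[634.0, 118.0, 89.0], [631.0, 113.0, 87.0], [630.0, 108.0, 84.0]]
222 [[634.0, 118.0, 84.0], [634.0, 112.0, 79.0], [630.0, 108.0, 79.0]]
224 [[634.0, 119.0, 79.0], [634.0, 112.0, 74.0], [630.0, 109.0, 75.0]]
226 [[636.0, 118.0, 71.0], [634.0, 113.0, 70.0], [632.0, 108.0, 67.0]]
228 [[665.0, 100.0, 29.0], [660.0, 97.0, 31.0], [658.0, 91.0, 28.0]]
[0.06413711 0.06456109 0.06481716 0.06494677 0.06513154 0.06559869
 0.066565   0.0669178  0.06771947 0.06821145]
```

The fingertips actually sit about 26 mm behind the reported TCP: z≈64 in both cameras with TCP at 38. So they closed above the plate and touched nothing. I'll reopen and go lower, with tips at about 18 mm.

Call:
carry_out(increments=[8,0,0,0,0,8,0,0,0,0,8,0,0,1,0,8,0,0,1.5,0,8,0,0,0.8,0])

```text
clock: 14.25
eef_pos: [0.6417, 0.0856, 0.0021]
tool_rot: [-0.059, 0.998, -0.0, -0.002]
ft_force: [-0.9, -0.4, -0.6]
grip_width: 0.0801
grasp_force: 0.0
```

Call:
carry_out(increments=[8,0,0,0.8,0,8,0,0,0.4,0,8,0,0,0,0,6.5,0,0,0,0,6.5,0,0,0,0])

```text
clock: 14.88
eef_pos: [0.6434, 0.0858, -0.0072]
tool_rot: [-0.059, 0.998, 0.0, 0.0]
ft_force: [-0.3, -0.2, 0.6]
grip_width: 0.0649
grasp_force: 0.0
```

```bash
python3 go.py 643 85.5 -8 6.6
python3 - <<'E'
from meas import *
for n in ["side","scene"]:
    c=bot.camera(n);W=cloud(c)
    m=(np.hypot(W[...,0]-.643,W[...,1]-.086)<.08)&(W[...,2]>.01)&(W[...,2]<.1)
    print(np.histogram(W[m][:,2],bins=np.arange(.01,.1,.004))[0])
    for s in (1,-1):
        k=m&((W[...,1]-.086)*s>.030)&(abs(W[...,0]-.643)<.025); print(s,np.round(np.sort(W[k][:,2])[:12]*1000))
E
```

```text
t 14.88 p mm [643.4  85.8  -7.2] q [ 0.13  0.69  0.13  1.01 -0.    0.02] w 64.9 g 0.0 F [-0.3 -0.2  0.6]
phi -173.3 tilt 0.06
turn 0.002
shift after turn cm [ 0.04 -0.03  0.08]
[ 40  66  34 177 229 458  35  39  31  35  32  24  36  17  39  62 115  76
  57  94 105  78]
1 [20. 25. 26. 26. 27. 27. 27. 28. 28. 28. 30. 30.]
-1 [21. 23. 23. 24. 24. 25. 25. 25. 25. 25. 26. 27.]
[ 35  44  46  70 130 233  60  21  19  17  13   7   9   6  11  15  26  37
  13  22  30  28]
1 [23. 25. 27. 27. 27. 27. 28. 29. 30. 31. 32. 32.]
-1 [24. 27. 28. 28. 29. 33. 33. 33. 33. 34. 34. 35.]
```

Call:
carry_out(increments=[6.5,0,0,0.2,0,6.5,0,0,0.2,0,4,0,0,0,0,4,0,0,0,0,4,0,0,0,0])

```text
clock: 15.6
eef_pos: [0.643, 0.0858, -0.0117]
tool_rot: [-0.059, 0.998, -0.0, 0.0]
ft_force: [0.2, -0.2, 0.8]
grip_width: 0.0505
grasp_force: 62.5
```

Call:
carry_out(increments=[4,0,0,0,0,4,0,0,0,0,4,0,0,-0.3,0,4,0,0,-0.6,0,4,0,0,-1,0])

```text
clock: 16.23
eef_pos: [0.6426, 0.0857, 0.0074]
tool_rot: [-0.059, 0.998, -0.0, -0.001]
ft_force: [0.9, -0.4, -0.7]
grip_width: 0.0504
grasp_force: 62.4
```

```bash
python3 - <<'E'
from meas import *
c=bot.camera("side");W=cloud(c)
print(rect(W,.643,.086,.1,.042,.056),rect(W,.643,.086,.08,.012,.032))
c=bot.camera("wrist");W=cloud(c);cv2.imwrite("pics/w3.png",c["pixels"])
for (u,v) in [(310,215),(290,240),(330,240),(310,270),(290,300),(330,300),(310,310)]: print(u,v,np.round(W[v,u]*1000,1))
E
python3 go.py 643 85.5 80 6.6
```

```text
(644, 'bbox c', [642.4, 87.6], 'size', [77.4, 66.1], 'long-axis deg', -82.2, 'mean', [632.9, 85.9, 49.7]) (427, 'bbox c', [632.0, 104.4], 'size', [111.1, 49.5], 'long-axis deg', 33.6, 'mean', [608.9, 86.9, 21.3])
310 215 [603.8  80.3  27.4]
290 240 [616.6  72.7  26.9]
330 240 [614.5  90.7  26.8]
310 270 [618.4  82.1  53.2]
290 300 [631.6  75.8  54.3]
330 300 [629.6  91.3  54.5]
310 310 [635.6  84.1  53.4]
t 16.32 p mm [644.4  86.    9.2] q [0.13 0.67 0.14 1.04 0.   0.02] w 50.3 g 62.4 F [ 0.6  0.2 -0.6]
phi -173.3 tilt 0.18
turn 0.002
shift after turn cm [ 0.14 -0.03 -7.08]
```

Call:
carry_out(increments=[4,0,0,-1.5,0.05,4,0,0,-2.8,0.055,4,0,0,-2.8,0.055,4,0,0,-2.8,0.055,4,0,0,-2.0,0.057])

```text
clock: 16.95
eef_pos: [0.6436, 0.0859, 0.1282]
tool_rot: [0.078, 0.997, 0.0, 0.001]
ft_force: [-0.0, 0.2, -1.2]
grip_width: 0.0506
grasp_force: 62.5
```

```bash
python3 go.py 647.4 -244.1 125 -8.9
python3 - <<'E'
from meas import *
c=bot.camera("wrist");W=cloud(c)
for k in (.15,.16,.165): print(rect(W,.643,.086,.05,k,k+.01))
E
```

```text
t 16.95 p mm [643.6  85.9 128.2] q [ 0.13  0.58  0.31  1.3  -0.    0.29] w 50.6 g 62.5 F [-0.   0.2 -1.2]
phi 171.0 tilt 0.12
turn -0.001
shift after turn cm [ -5.48 -32.54   0.32]
None
(702, 'bbox c', [624.0, 88.8], 'size', [77.3, 26.2], 'long-axis deg', 81.0, 'mean', [624.8, 87.3, 167.2])
(19206, 'bbox c', [644.0, 85.7], 'size', [77.5, 67.6], 'long-axis deg', 82.0, 'mean', [640.3, 86.0, 172.5])
```

Call:
carry_out(increments=[4,-0.35,-2,0,0,4,-0.6,-3.5,0,0,4,-0.75,-4.5,0,0,4,-0.75,-4.5,0,0,4,-0.75,-4.5,0,0])

```text
clock: 17.62
eef_pos: [0.6439, -0.1095, 0.1245]
tool_rot: [0.077, 0.997, -0.0, -0.001]
ft_force: [-0.1, -0.7, -0.2]
grip_width: 0.0506
grasp_force: 62.5
```

Call:
carry_out(increments=[4,-0.75,-4.5,0,0,4,-0.7,-4.5,0,0,4,-0.5,-3,0,0,4,-0.33,-1.54,0,0,4,0,0,0,0])

```text
clock: 18.25
eef_pos: [0.6461, -0.2454, 0.125]
tool_rot: [0.078, 0.997, 0.0, -0.001]
ft_force: [-0.7, -0.1, -1.4]
grip_width: 0.0501
grasp_force: 62.5
```

```bash
python3 go.py 647.4 -244.1 -16.5 -8.9
python3 - <<'E'
from meas import *
c=bot.camera("wrist");W=cloud(c);cv2.imwrite("pics/w4.png",c["pixels"])
print(rect(W,.647,-.244,.06,.015,.03),rect(W,.647,-.244,.08,.165,.176))
E
```

```text
t 18.25 p mm [ 646.1 -245.4  125. ] q [-0.36  0.67  0.47  1.37  0.   -0.21] w 50.1 g 62.5 F [-0.7 -0.1 -1.4]
phi 171.0 tilt 0.11
turn -0.001
shift after turn cm [-0.11  0.15 14.15]
(2669, 'bbox c', [642.8, -245.3], 'size', [52.9, 34.0], 'long-axis deg', -8.4, 'mean', [641.4, -245.0, 20.6]) (19535, 'bbox c', [646.8, -245.7], 'size', [77.8, 67.4], 'long-axis deg', 81.0, 'mean', [643.1, -245.2, 169.6])
```

Call:
carry_out(increments=[4,-0.1,0.12,2,0,4,0,0,3.5,0,4,0,0,3.5,0,4,0,0,2.5,0,4,0,0,1.2,0])

```text
clock: 18.92
eef_pos: [0.6471, -0.2407, -0.0027]
tool_rot: [0.076, 0.997, 0.001, -0.002]
ft_force: [-0.6, -0.2, -1.3]
grip_width: 0.0505
grasp_force: 62.5
```

Call:
carry_out(increments=[4,0,0,0.6,0,4,0,0,0.3,0,4,0,0,0.2,0,4,0,0,0,0,4,0,0,0,0])

```text
clock: 19.55
eef_pos: [0.6485, -0.2434, -0.0111]
tool_rot: [0.077, 0.997, -0.0, 0.0]
ft_force: [0.7, 0.2, -1.2]
grip_width: 0.0503
grasp_force: 62.5
```

```bash
python3 go.py 647.4 -244.1 -17.5 -8.9
```

```text
t 19.55 p mm [ 648.5 -243.4  -11.1] q [-0.36  0.77  0.28  1.08  0.   -0.2 ] w 50.3 g 62.5 F [ 0.7  0.2 -1.2]
phi 171.1 tilt 0.05
turn 0.0
shift after turn cm [ 0.09 -0.09  0.64]
```

Call:
carry_out(increments=[4,0.08,-0.08,0.2,0,4,0,0,0.2,0,4,0,0,0.15,0,4,0,0,0.08,0,4,0,0,0,0])

```text
clock: 20.18
eef_pos: [0.6472, -0.2438, -0.0176]
tool_rot: [0.077, 0.997, -0.0, -0.0]
ft_force: [-2.0, 0.4, 1.2]
grip_width: 0.0502
grasp_force: 62.8
```

```bash
python3 go.py 647.4 -244.1 -17.5 -8.9
```

```text
t 20.18 p mm [ 647.2 -243.8  -17.6] q [-0.36  0.77  0.27  1.07 -0.   -0.21] w 50.2 g 62.8 F [-2.   0.4  1.2]
phi 171.1 tilt 0.01
turn 0.0
shift after turn cm [-0.03 -0.02 -0.01]
```

Call:
carry_out(increments=[7,0,0,0,0,7,0,0,0,0,7,0,0,0,0,7,0,0,-1,0,7,0,0,-3,0])

```text
clock: 20.8
eef_pos: [0.6456, -0.2432, 0.0207]
tool_rot: [0.077, 0.997, 0.001, -0.002]
ft_force: [-0.0, -0.4, -0.2]
grip_width: 0.07
grasp_force: 0.0
```

Call:
carry_out(increments=[7,0,0,-4,-0.054,7,0,0,-4,-0.054,7,0,0,-2.5,-0.054,7,0,0,0,-0.054,7,0,0,0,-0.054])

```text
clock: 21.42
eef_pos: [0.6478, -0.244, 0.1288]
tool_rot: [-0.058, 0.998, -0.0, 0.001]
ft_force: [-0.3, -0.9, -0.7]
grip_width: 0.07
grasp_force: 0.0
```

```bash
python3 - <<'E'
from meas import *
for n in ["scene","wrist","side"]:
    c=bot.camera(n);W=cloud(c)
    print(n,rect(W,.647,-.244,.06,.0225,.033))
    if n!="scene": print(rect(W,.645,.086,.1,.02,.032), rect(W,.645,.086,.1,.01,.032))
cv2.imwrite("pics/w5.png",bot.camera("wrist")["pixels"])
E
python3 go.py 644.5 85.5 120 6.6
```

```text
scene (830, 'bbox c', [649.1, -242.9], 'size', [66.4, 52.7], 'long-axis deg', -9.0, 'mean', [649.8, -243.7, 26.3])
wrist (5181, 'bbox c', [648.0, -244.1], 'size', [66.4, 52.1], 'long-axis deg', -8.9, 'mean', [646.2, -244.2, 26.7])
None None
side (469, 'bbox c', [647.6, -241.9], 'size', [67.7, 55.1], 'long-axis deg', -7.4, 'mean', [646.9, -241.0, 24.9])
(761, 'bbox c', [644.3, 86.4], 'size', [112.1, 32.3], 'long-axis deg', 6.8, 'mean', [641.3, 87.3, 24.6]) (1026, 'bbox c', [644.3, 86.8], 'size', [112.1, 53.2], 'long-axis deg', 6.2, 'mean', [639.4, 89.2, 22.2])
t 21.62 p mm [ 647.3 -243.8  127.5] q [-0.36  0.67  0.47  1.37  0.   -0.47] w 70.0 g 0.0 F [-0.2  0.3  0.4]
phi -173.4 tilt 0.03
turn -0.001
shift after turn cm [-3.5  32.75  0.75]
```

Call:
carry_out(increments=[7,-0.3,3,0,0,7,-0.5,5,0,0,7,-0.55,5.2,0,0,7,-0.55,5.2,0,0,7,-0.55,5.2,0,0])

```text
clock: 22.25
eef_pos: [0.6443, -0.005, 0.1273]
tool_rot: [-0.057, 0.998, 0.0, 0.0]
ft_force: [0.6, 0.2, -0.3]
grip_width: 0.0702
grasp_force: 0.0
```

Call:
carry_out(increments=[7,-0.5,4.5,0,0,7,-0.5,3.2,1.5,0,7,-0.05,1.45,3,0,7,0,0,3,0,7,0,0,1.5,0])

```text
clock: 22.88
eef_pos: [0.6431, 0.0858, 0.0351]
tool_rot: [-0.058, 0.998, -0.0, -0.001]
ft_force: [-0.6, 0.1, -0.2]
grip_width: 0.0701
grasp_force: 0.0
```

Call:
carry_out(increments=[7,0,0,1,0,7,0,0,0.5,0,7,0,0,0,0,7,0,0,0,0,7,0,0,0,0])

```text
clock: 23.5
eef_pos: [0.6449, 0.0855, 0.0228]
tool_rot: [-0.057, 0.998, 0.0, 0.001]
ft_force: [-0.0, 0.3, 0.0]
grip_width: 0.07
grasp_force: 0.0
```

```bash
python3 go.py 644.5 85.7 -16.5 6.6
python3 - <<'E'
from meas import *
c=bot.camera("wrist");W=cloud(c)
print(rect(W,.645,.086,.09,.020,.029), rect(W,.645,.086,.1,.01,.032))
E
```

```text
t 23.5 p mm [644.9  85.5  22.8] q [0.13 0.66 0.16 1.07 0.   0.02] w 70.0 g 0.0 F [-0.   0.3  0. ]
phi -173.4 tilt 0.08
turn -0.0
shift after turn cm [0.04 0.02 3.93]
(11681, 'bbox c', [644.2, 85.0], 'size', [110.7, 47.0], 'long-axis deg', 6.1, 'mean', [638.1, 83.8, 26.7]) (13325, 'bbox c', [644.2, 84.5], 'size', [110.8, 52.1], 'long-axis deg', 6.3, 'mean', [637.3, 83.7, 25.5])
```

Call:
carry_out(increments=[7,0.05,0,1.5,0,7,0,0,1.2,0,7,0,0,0.8,0,7,0,0,0.4,0,5,0,0,0,0])

```text
clock: 24.18
eef_pos: [0.6436, 0.0855, -0.0175]
tool_rot: [-0.058, 0.998, -0.0, -0.0]
ft_force: [-0.1, -0.1, 0.0]
grip_width: 0.0531
grasp_force: 0.0
```

Call:
carry_out(increments=[4,0,0,0,0,2,0,0,0,0,2,0,0,0,0,2,0,0,0,0,2,0,0,0,0])

```text
clock: 24.8
eef_pos: [0.6446, 0.0856, -0.0161]
tool_rot: [-0.058, 0.998, 0.0, 0.001]
ft_force: [-0.4, 0.2, 5.8]
grip_width: 0.0281
grasp_force: 62.1
```

Call:
carry_out(increments=[2,0,0,-0.2,0,2,0,0,-0.6,0,2,0,0,-1.5,0,2,0,0,-2,0,2,0,0,-1.5,0])

```text
clock: 25.42
eef_pos: [0.6445, 0.0856, 0.0428]
tool_rot: [-0.058, 0.998, 0.0, 0.001]
ft_force: [0.5, 0.7, -2.1]
grip_width: 0.0287
grasp_force: 61.4
```

```bash
python3 go.py 458 -3.9 50 -4.4
python3 - <<'E'
from meas import *
c=bot.camera("side");W=cloud(c)
print(rect(W,.645,.086,.1,.064,.09))
E
```

```text
t 25.43 p mm [644.5  85.6  42.8] q [0.13 0.64 0.18 1.12 0.   0.02] w 28.7 g 61.4 F [ 0.5  0.7 -2.1]
phi -173.4 tilt 0.09
turn 0.192
shift after turn cm [ 17.91 -10.35  -0.72]
(828, 'bbox c', [642.3, 88.2], 'size', [109.7, 55.7], 'long-axis deg', 7.6, 'mean', [619.8, 88.8, 80.1])
```

Call:
carry_out(increments=[2,0,0,-0.7,0.096,2,0,0,0,0.096,2,2.5,-1.5,0,0,2,4.5,-2.5,0,0,2,4.5,-2.6,0,0])

```text
clock: 26.1
eef_pos: [0.5229, 0.0281, 0.048]
tool_rot: [0.038, 0.999, -0.0, 0.0]
ft_force: [-0.2, 0.2, -1.3]
grip_width: 0.0288
grasp_force: 61.3
```

Call:
carry_out(increments=[2,4.0,-2.3,0,0,2,2.4,-1.45,0,0,2,0,0,0,0,2,0,0,0,0,2,0,0,0,0])

```text
clock: 26.72
eef_pos: [0.4588, -0.0037, 0.0483]
tool_rot: [0.038, 0.999, 0.0, 0.001]
ft_force: [0.5, 0.5, -2.1]
grip_width: 0.0284
grasp_force: 61.4
```

```bash
python3 go.py 458 -3.9 -12.5 -4.4
python3 - <<'E'
from meas import *
c=bot.camera("wrist");W=cloud(c)
for k in (.074,.08): print(rect(W,.458,-.004,.09,k,k+.014))
print(rect(W,.458,-.004,.1,.0065,.014))
c=bot.camera("side");W=cloud(c)
print(rect(W,.458,-.004,.1,.0065,.014)); print(rect(W,.458,-.004,.1,.07,.09))
E
```

```text
t 26.73 p mm [458.8  -3.7  48.3] q [-0.01  0.3  -0.37  0.91  0.    0.07] w 28.4 g 61.4 F [ 0.5  0.5 -2.1]
phi 175.6 tilt 0.08
turn 0.001
shift after turn cm [ 0.08 -0.03  6.08]
(3006, 'bbox c', [456.3, -3.7], 'size', [106.5, 55.9], 'long-axis deg', -3.5, 'mean', [433.9, -2.0, 82.4])
(19661, 'bbox c', [456.0, -3.7], 'size', [106.0, 55.9], 'long-axis deg', -5.0, 'mean', [446.8, -3.0, 90.2])
(2748, 'bbox c', [437.9, -4.1], 'size', [111.5, 84.5], 'long-axis deg', -4.4, 'mean', [417.8, -5.1, 9.6])
(263, 'bbox c', [457.4, -3.8], 'size', [151.3, 85.4], 'long-axis deg', -4.4, 'mean', [441.8, 12.0, 8.0])
(744, 'bbox c', [456.7, -2.0], 'size', [109.7, 57.7], 'long-axis deg', -7.0, 'mean', [432.8, 5.6, 84.3])
```

Call:
carry_out(increments=[2,0.05,0,1.5,0,2,0,0,2,0,2,0,0,1.2,0,2,0,0,0.6,0,2,0,0,0.3,0])

```text
clock: 27.45
eef_pos: [0.4572, -0.0039, -0.0081]
tool_rot: [0.038, 0.999, -0.0, 0.0]
ft_force: [0.6, -0.0, -0.6]
grip_width: 0.0287
grasp_force: 61.4
```

Call:
carry_out(increments=[2,0,0,0.15,0,2,0,0,0.15,0,2,0,0,0.1,0,2,0,0,0,0,2,0,0,0,0])

```text
clock: 28.08
eef_pos: [0.457, -0.0039, -0.0119]
tool_rot: [0.038, 0.999, -0.0, 0.0]
ft_force: [-0.8, -0.7, -2.0]
grip_width: 0.0286
grasp_force: 61.4
```

```bash
python3 go.py 458 -3.9 -13.1 -4.4
```

```text
t 28.07 p mm [457.   -3.9 -11.9] q [-0.01  0.38 -0.44  0.75 -0.    0.07] w 28.6 g 61.4 F [-0.8 -0.7 -2. ]
phi 175.6 tilt 0.01
turn -0.0
shift after turn cm [-0.1   0.01  0.12]
```

Call:
carry_out(increments=[2,-0.1,0,0.08,0,2,0,0,0.06,0,2,0,0,0,0,2,0,0,0,0,4.2,0,0,0,0])

```text
clock: 28.7
eef_pos: [0.4581, -0.004, -0.0133]
tool_rot: [0.038, 0.999, 0.0, 0.0]
ft_force: [-0.9, 0.1, 0.1]
grip_width: 0.0419
grasp_force: 0.0
```

Call:
carry_out(increments=[4.2,0,0,0,0,4.2,0,0,0,0,4.2,0,0,-1,0,4.2,0,0,-3,0,7,0,0,-4,0])

```text
clock: 29.32
eef_pos: [0.457, -0.004, 0.0673]
tool_rot: [0.038, 0.999, -0.0, -0.001]
ft_force: [1.0, -0.5, -0.4]
grip_width: 0.0589
grasp_force: 0.0
```

Call:
carry_out(increments=[8,0,0,-4,0,8,0,0,-2,0,8,0,0,0,0,8,0,0,0,0,8,0,0,0,0])

```text
clock: 29.95
eef_pos: [0.4568, -0.004, 0.1253]
tool_rot: [0.038, 0.999, -0.0, -0.001]
ft_force: [-0.3, -0.1, 0.4]
grip_width: 0.0799
grasp_force: 0.0
```

```bash
python3 - <<'E'
from meas import *
for n in ["wrist","side"]:
    c=bot.camera(n);W=cloud(c)
    print(n,rect(W,.458,-.004,.075,.022,.036),rect(W,.458,-.004,.1,.0065,.012))
    print(rect(W,.450,.345,.07,.0295,.0362),rect(W,.450,.345,.085,.012,.036))
b=c["pixels"][350:450,150:270];cv2.imwrite("pics/flow.png",cv2.resize(b,None,fx=6,fy=6))
E
python3 go.py 450 345.5 130 -10.5
```

```text
wrist (5352, 'bbox c', [457.7, -4.3], 'size', [110.1, 51.1], 'long-axis deg', -4.3, 'mean', [453.7, -4.0, 29.5]) (2257, 'bbox c', [457.3, -5.6], 'size', [150.2, 84.4], 'long-axis deg', -4.5, 'mean', [451.4, -5.3, 9.5])
None None
side (905, 'bbox c', [457.8, -0.8], 'size', [110.4, 43.6], 'long-axis deg', -4.3, 'mean', [455.5, -1.0, 27.4]) (428, 'bbox c', [457.5, -3.4], 'size', [150.7, 86.3], 'long-axis deg', -4.3, 'mean', [452.6, -0.0, 8.3])
(1348, 'bbox c', [458.7, 344.4], 'size', [86.5, 52.0], 'long-axis deg', -10.3, 'mean', [450.7, 346.3, 31.1]) (2276, 'bbox c', [449.9, 346.1], 'size', [111.0, 52.0], 'long-axis deg', -11.1, 'mean', [444.8, 347.4, 28.8])
t 30.05 p mm [457.1  -4.  125.6] q [-0.01  0.21 -0.25  1.11  0.    0.07] w 79.9 g 0.0 F [-0.2  0.1 -0.3]
phi 175.6 tilt 0.13
turn 0.106
shift after turn cm [ 7.07 34.23 -0.44]
```

View pics/flow.png

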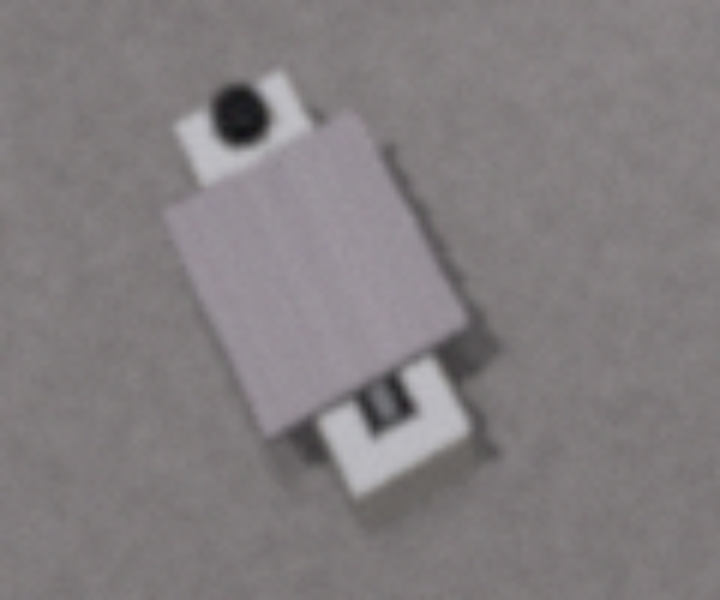

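Manifold is in the tray, centred and aligned. The crop shows plate B square on the flowmeter, with the black knob at (240,115) on the far (+x) end. I'll move over it.

Call:
carry_out(increments=[8,0,0,0,0.106,8,1,4.5,0,0,8,1.2,5.8,0,0,8,1.2,5.8,0,0,8,1.2,5.8,0,0])

```text
clock: 30.68
eef_pos: [0.4521, 0.2213, 0.126]
tool_rot: [0.091, 0.996, -0.0, -0.0]
ft_force: [0.3, -0.4, -1.3]
grip_width: 0.0798
grasp_force: 0.0
```

Call:
carry_out(increments=[8,1.2,5.8,0,0,8,0.8,4,0,0,8,0.47,2.53,0,0,8,0,0,0,0,8,0,0,0,0])

```text
clock: 31.3
eef_pos: [0.4502, 0.3446, 0.1258]
tool_rot: [0.091, 0.996, -0.001, -0.001]
ft_force: [-0.7, -0.1, 0.9]
grip_width: 0.0802
grasp_force: 0.0
```

```bash
python3 - <<'E'
from meas import *
c=bot.camera("wrist");W=cloud(c);cv2.imwrite("pics/w6.png",c["pixels"])
print(rect(W,.450,.345,.08,.0297,.0345),rect(W,.450,.345,.085,.012,.036))
g=bot.regions_of(c,"plate_b_c")
for d in g[:3]:
    P=W[d["mask"]];P=P[np.isfinite(P[:,0])]
    print(round(d["p"],2),len(P),cv2.minAreaRect((P[:,:2]*1000).astype(np.float32)),P.mean(0))
E
python3 go.py 450 345.5 -11.7 -10.5
```

```text
(5490, 'bbox c', [454.8, 343.9], 'size', [77.9, 52.1], 'long-axis deg', -11.0, 'mean', [447.8, 345.3, 32.7]) (7342, 'bbox c', [449.8, 344.9], 'size', [109.5, 52.1], 'long-axis deg', -11.0, 'mean', [444.4, 345.7, 31.2])
0.94 5506 ((448.75787353515625, 344.590087890625), (57.75432205200195, 66.41869354248047), 80.31397247314453) [0.44733864 0.345285   0.03271681]
t 31.4 p mm [450.6 344.2 126.4] q [ 0.65  0.42  0.04  1.2  -0.    0.84] w 79.9 g 0.0 F [ 0.4 -0.7  0.1]
phi 169.5 tilt 0.06
turn -0.001
shift after turn cm [ 0.08  0.11 13.81]
```

View pics/w6.png

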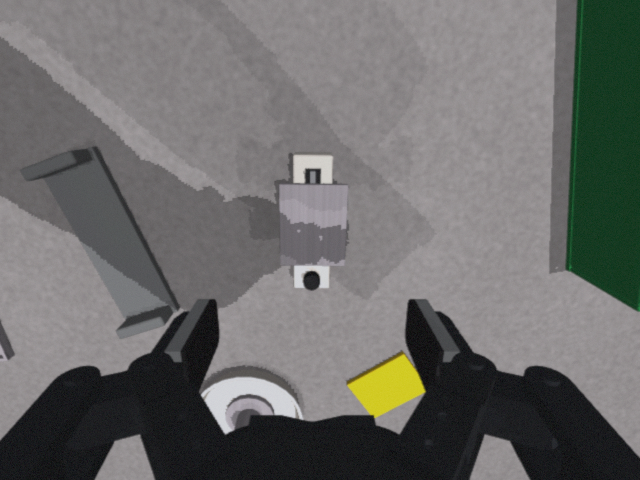

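Wrist view shows plate B at px (313,222), with the window end above and the knob at (312,280), all clear. Descending.

Call:
carry_out(increments=[8,0.25,0.06,2,0.008,8,0,0,3.5,0,8,0,0,3.5,0,8,0,0,2.2,0,8,0,0,1.2,0])

```text
clock: 32.02
eef_pos: [0.4479, 0.3449, 0.0015]
tool_rot: [0.096, 0.995, -0.001, -0.001]
ft_force: [0.3, 0.8, 0.8]
grip_width: 0.08
grasp_force: 0.0
```

Call:
carry_out(increments=[8,0,0,0.6,0,8,0,0,0.4,0,8,0,0,0.3,0,6.5,0,0,0,0,6.5,0,0,0,0])

```text
clock: 32.65
eef_pos: [0.4485, 0.3467, -0.01]
tool_rot: [0.095, 0.995, 0.0, 0.0]
ft_force: [0.6, -0.4, 0.1]
grip_width: 0.0653
grasp_force: 0.0
```

```bash
python3 go.py 448 345.3 -11.7 -11
```

```text
t 32.65 p mm [448.5 346.7 -10. ] q [ 0.66  0.55 -0.13  0.88 -0.    0.85] w 65.3 g 0.0 F [ 0.6 -0.4  0.1]
phi 169.1 tilt 0.04
turn 0.001
shift after turn cm [ 0.02 -0.15  0.17]
```

Call:
carry_out(increments=[6.5,0.02,-0.13,0.17,0,6.5,0,0,0,0,4,0,0,0,0,4,0,0,0,0,4,0,0,0,0])

```text
clock: 33.28
eef_pos: [0.4481, 0.3456, -0.0117]
tool_rot: [0.095, 0.995, 0.0, 0.0]
ft_force: [-1.0, 0.7, 3.7]
grip_width: 0.0505
grasp_force: 62.7
```

Call:
carry_out(increments=[4,0,0,0,0,4,0,0,0,0,4,0,0,-0.3,0,4,0,0,-0.8,0,4,0,0,-2,0])

```text
clock: 33.9
eef_pos: [0.4467, 0.3442, 0.018]
tool_rot: [0.095, 0.995, -0.001, -0.001]
ft_force: [0.1, 0.9, -1.1]
grip_width: 0.0504
grasp_force: 62.5
```

Call:
carry_out(increments=[4,0,0,-3,0,4,0,0,-3.5,0,4,0,0,-3.5,0,4,0,0,-1.5,0,4,0,0,0,0])

```text
clock: 34.52
eef_pos: [0.4483, 0.3456, 0.1346]
tool_rot: [0.095, 0.995, 0.001, 0.001]
ft_force: [-0.2, -0.4, -2.1]
grip_width: 0.0503
grasp_force: 62.6
```

```bash
python3 go.py 640 0 133 -8.9
python3 - <<'E'
from meas import *
c=bot.camera("wrist");W=cloud(c)
print(rect(W,.449,.345,.08,.168,.19));print(rect(W,.450,.345,.085,.015,.03))
g=bot.regions_of(c,"plate_b_c")
for d in g[:2]:
    P=W[d["mask"]];P=P[np.isfinite(P[:,0])]
    print(round(d["p"],2),len(P),cv2.minAreaRect((P[:,:2]*1000).astype(np.float32)),P.mean(0))
    A=np.c_[P[:,:2]-P[:,:2].mean(0),np.ones(len(P))]; print("slope",np.linalg.lstsq(A,P[:,2],rcond=None)[0])
E
```

```text
t 34.52 p mm [448.3 345.6 134.6] q [ 0.66  0.41  0.05  1.21 -0.    0.85] w 50.3 g 62.6 F [-0.2 -0.4 -2.1]
phi 169.1 tilt 0.11
turn -0.036
shift after turn cm [-24.28 -31.18   0.16]
(20468, 'bbox c', [449.4, 344.9], 'size', [77.8, 67.1], 'long-axis deg', 78.5, 'mean', [445.5, 345.7, 179.3])
(3596, 'bbox c', [434.7, 347.2], 'size', [78.8, 30.0], 'long-axis deg', -11.3, 'mean', [432.5, 347.6, 26.9])
0.64 3580 ((434.6293640136719, 347.32843017578125), (29.657649993896484, 78.69595336914062), 79.0653305053711) [0.43175803 0.34779098 0.02661236]
slope [ 0.02364305 -0.01457929  0.02661236]
0.58 18376 ((526.6766357421875, 330.5435485839844), (126.08500671386719, 223.8653564453125), 79.34685516357422) [0.4461774  0.34558334 0.17867784]
slope [-0.06419185  0.03082982  0.17867784]
```

Call:
carry_out(increments=[4,0,0,0,-0.036,4,-0.93,-1.77,0,0,4,-1.62,-3.1,0,0,4,-2.22,-4.26,0,0,4,-2.22,-4.26,0,0])

```text
clock: 35.25
eef_pos: [0.4963, 0.1997, 0.1333]
tool_rot: [0.077, 0.997, -0.001, -0.0]
ft_force: [1.2, 0.2, -1.4]
grip_width: 0.0505
grasp_force: 62.6
```

Call:
carry_out(increments=[4,-2.22,-4.26,0,0,4,-2.22,-4.26,0,0,4,-2.22,-4.26,0,0,4,-2.22,-4.26,0,0,4,-2.22,-4.26,0,0])

```text
clock: 35.88
eef_pos: [0.5727, -0.0282, 0.1334]
tool_rot: [0.078, 0.997, -0.0, -0.001]
ft_force: [0.2, -0.2, -1.4]
grip_width: 0.05
grasp_force: 62.6
```

Call:
carry_out(increments=[4,-2.22,-4.26,0,0,4,-2.22,-4.26,0,0,4,-2.22,-4.26,0,0,4,-2.22,-4.26,0,0,4,-1.2,-2.3,0,0])

```text
clock: 36.5
eef_pos: [0.6419, -0.236, 0.1327]
tool_rot: [0.079, 0.997, -0.0, -0.001]
ft_force: [-0.7, 0.5, -1.0]
grip_width: 0.0501
grasp_force: 62.6
```

Call:
carry_out(increments=[4,-0.63,-1.14,0,0,4,0,0,0,0,4,0,0,0,0,4,0,0,0,0,4,0,0,0,0])

```text
clock: 37.12
eef_pos: [0.6474, -0.2433, 0.1343]
tool_rot: [0.077, 0.997, -0.0, 0.0]
ft_force: [-0.5, -0.6, -1.5]
grip_width: 0.0506
grasp_force: 62.6
```

```bash
python3 go.py 647.5 -244 -10 -8.9
python3 - <<'E'
from meas import *
c=bot.camera("wrist");W=cloud(c)
print(rect(W,.647,-.244,.08,.168,.19));print(rect(W,.647,-.244,.085,.015,.033))
c=bot.camera("scene");W=cloud(c);print(rect(W,.647,-.244,.05,.022,.033))
E
```

```text
t 37.12 p mm [ 647.4 -243.3  134.3] q [-0.36  0.67  0.48  1.38  0.   -0.21] w 50.6 g 62.6 F [-0.5 -0.6 -1.5]
phi 171.2 tilt 0.02
turn 0.002
shift after turn cm [-0.02 -0.07 14.43]
(20473, 'bbox c', [648.6, -243.8], 'size', [77.7, 67.2], 'long-axis deg', 80.5, 'mean', [644.7, -243.1, 178.9])
(4465, 'bbox c', [643.6, -243.5], 'size', [57.9, 52.1], 'long-axis deg', -9.0, 'mean', [642.3, -243.3, 26.7])
(835, 'bbox c', [649.1, -243.1], 'size', [67.0, 52.5], 'long-axis deg', -9.2, 'mean', [650.0, -243.8, 26.2])
```

Plate B is held level above the stand. The fingertips stick out below it, though, and would hit plate A. I'll measure how far.

Run:
```python
from meas import *
for n in ["scene","side"]:
    c=bot.camera(n);W=cloud(c)
    m=(np.hypot(W[...,0]-.647,W[...,1]+.244)<.07)&(W[...,2]>.1)&(W[...,2]<.22)
    print(n,np.round(np.sort(W[m][:,2])[:15]*1000))
    ys,xs=np.where(m);print(xs.min(),xs.max(),ys.min(),ys.max())
    if n=="scene":
        x0,x1,y1=xs.min()-5,xs.max()+5,ys.max()+8
        cv2.imwrite("pics/tip.png",cv2.resize(c["pixels"][y1-70:y1,x0:x1],None,fx=6,fy=6,interpolation=cv2.INTER_CUBIC)); print(x0,y1)
```

```text
scene [165. 167. 168. 168. 169. 169. 169. 169. 169. 170. 170. 170. 170. 171.
 171.]
233 297 271 328
228 336
side [160. 161. 161. 163. 163. 164. 164. 164. 165. 166. 166. 167. 167. 168.
 168.]
356 411 64 108
```

View pics/tip.png

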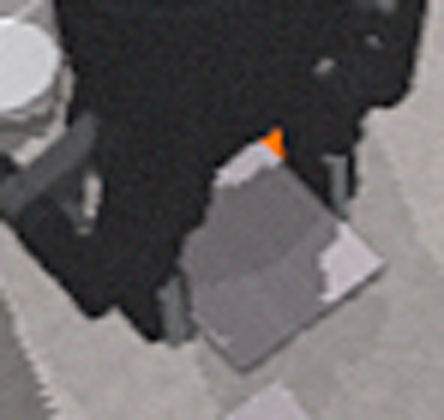

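The crop shows plate B level between the pads. Left pad tip (175,345) reaches below the plate, and the clouds put the tips about 10 mm under it. I'll put B back on the flowmeter and re-grip it with just the tip ends.

Call:
carry_out(increments=[4,0.93,1.77,0,0,4,1.62,3.1,0,0,4,2.22,4.26,0,0,4,2.22,4.26,0,0,4,2.22,4.26,0,0])

```text
clock: 37.95
eef_pos: [0.5831, -0.0543, 0.1341]
tool_rot: [0.077, 0.997, 0.0, 0.0]
ft_force: [1.3, 0.5, -1.8]
grip_width: 0.0502
grasp_force: 62.6
```

Call:
carry_out(increments=[4,2.22,4.26,0,0,4,2.22,4.26,0,0,4,2.22,4.26,0,0,4,2.22,4.26,0,0,4,2.22,4.26,0,0])

```text
clock: 38.58
eef_pos: [0.5063, 0.1734, 0.1343]
tool_rot: [0.077, 0.997, 0.0, 0.0]
ft_force: [0.8, 0.9, -1.2]
grip_width: 0.0505
grasp_force: 62.6
```

Call:
carry_out(increments=[4,2.22,4.26,0,0,4,2.22,4.26,0,0,4,2.22,4.26,0,0,4,1.2,2.3,0,0,4,0.63,1.07,0,0])

```text
clock: 39.2
eef_pos: [0.4471, 0.346, 0.134]
tool_rot: [0.076, 0.997, 0.0, 0.0]
ft_force: [0.2, -1.1, -1.7]
grip_width: 0.0498
grasp_force: 62.7
```

Call:
carry_out(increments=[4,0,0,0,0.036,4,0,0,2,0,4,0,0,3,0,4,0,0,3,0,4,0,0,2,0])

```text
clock: 39.83
eef_pos: [0.4478, 0.3423, 0.0325]
tool_rot: [0.097, 0.995, -0.001, -0.001]
ft_force: [0.3, -0.5, -1.3]
grip_width: 0.0505
grasp_force: 62.6
```

```bash
python3 go.py 448.1 345.6 -11.5 -10.9
python3 - <<'E'
from meas import *
c=bot.camera("side");W=cloud(c);print(rect(W,.450,.345,.085,.012,.03))
E
```

```text
t 39.83 p mm [447.8 342.3  32.5] q [ 0.65  0.5  -0.1   0.98 -0.    0.85] w 50.5 g 62.6 F [ 0.3 -0.5 -1.3]
phi 168.9 tilt 0.13
turn -0.004
shift after turn cm [0.04 0.33 4.4 ]
(713, 'bbox c', [417.0, 352.1], 'size', [44.1, 30.0], 'long-axis deg', -12.0, 'mean', [415.0, 352.6, 24.0])
```

Call:
carry_out(increments=[4,0,0,1.5,0,4,0,0,1,0,4,0,0,0.5,0,4,0,0,0.3,0,4,0,0,0,0])

```text
clock: 40.5
eef_pos: [0.4478, 0.3447, 0.001]
tool_rot: [0.095, 0.995, 0.0, 0.0]
ft_force: [0.3, 0.7, -2.2]
grip_width: 0.0503
grasp_force: 62.7
```

```bash
python3 go.py 448.1 345.6 -11.5 -10.9
```

```text
t 40.5 p mm [447.8 344.7   1. ] q [ 0.66  0.54 -0.13  0.91  0.    0.85] w 50.3 g 62.7 F [ 0.3  0.7 -2.2]
phi 169.1 tilt 0.02
turn -0.0
shift after turn cm [-0.01  0.09  1.25]
```

Call:
carry_out(increments=[4,0,0,0.5,0,4,0,0,0.3,0,4,0,0,0.2,0,4,0,0,0.15,0,4,0,0,0.08,0])

```text
clock: 41.12
eef_pos: [0.4477, 0.3445, -0.0115]
tool_rot: [0.095, 0.995, -0.0, -0.0]
ft_force: [0.3, 0.2, -1.3]
grip_width: 0.0504
grasp_force: 62.7
```

Call:
carry_out(increments=[4,0,0,0,0,4,0,0,0,0,6.5,0,0,0,0,6.5,0,0,0,0,6.5,0,0,0,0])

```text
clock: 41.75
eef_pos: [0.448, 0.3447, -0.0111]
tool_rot: [0.095, 0.995, 0.0, 0.0]
ft_force: [-0.3, -0.4, 0.6]
grip_width: 0.065
grasp_force: 0.0
```

Call:
carry_out(increments=[6.5,0,0,-0.5,0,6.5,0,0,-0.6,0,6.5,0,0,0,0,6.5,0,0,0,0,6.5,0,0,0,0])

```text
clock: 42.38
eef_pos: [0.4476, 0.3444, -0.0005]
tool_rot: [0.095, 0.995, -0.0, -0.0]
ft_force: [-0.1, 0.5, -0.7]
grip_width: 0.0652
grasp_force: 0.0
```

```bash
python3 go.py 448.1 345.3 -0.5 -10.9;  python3 - <<'E'
from meas import *
c=bot.camera("side");W=cloud(c)
print(rect(W,.450,.345,.045,.0285,.0345),rect(W,.450,.345,.085,.012,.036))
for s in (1,-1):
    d=(W[...,1]-.345)*np.cos(.19)+(W[...,0]-.448)*np.sin(.19)
    k=(d*s>.029)&(d*s<.05)&(abs(W[...,0]-.448)<.025)&(W[...,2]>.012)&(W[...,2]<.1); print(s,np.round(np.sort(W[k][:,2])[:14]*1000))
E
```

```text
t 42.38 p mm [447.6 344.4  -0.5] q [ 0.66  0.54 -0.13  0.9  -0.    0.85] w 65.2 g 0.0 F [-0.1  0.5 -0.7]
phi 169.1 tilt 0.02
turn -0.001
shift after turn cm [-0.03  0.09 -0.  ]
(1272, 'bbox c', [444.2, 345.9], 'size', [77.2, 57.4], 'long-axis deg', 77.9, 'mean', [442.1, 346.4, 30.7]) (1765, 'bbox c', [434.2, 344.3], 'size', [79.2, 71.5], 'long-axis deg', 18.8, 'mean', [433.3, 348.3, 28.9])
1 [33. 34. 35. 36. 36. 37. 37. 37. 37. 37. 38. 38. 38. 38.]
-1 [29. 32. 32. 33. 34. 34. 35. 35. 35. 35. 35. 36. 36. 36.]
```

Call:
carry_out(increments=[6.5,0,0.06,0.18,0,6.5,0,0,0,0,4,0,0,0,0,4,0,0,0,0,4,0,0,0,0])

```text
clock: 43.05
eef_pos: [0.4481, 0.3453, -0.0018]
tool_rot: [0.095, 0.995, 0.0, 0.0]
ft_force: [-0.7, -0.7, 2.6]
grip_width: 0.0499
grasp_force: 62.7
```

Call:
carry_out(increments=[4,0,0,0,0,4,0,0,0,0,4,0,0,-0.3,0,4,0,0,-0.5,0,4,0,0,-0.7,0])

```text
clock: 43.68
eef_pos: [0.4475, 0.3448, 0.0126]
tool_rot: [0.095, 0.995, -0.0, -0.0]
ft_force: [-0.2, -0.3, -0.5]
grip_width: 0.05
grasp_force: 62.4
```

```bash
python3 go.py 448.1 345.3 134 -10.9;  python3 - <<'E'
from meas import *
c=bot.camera("side");W=cloud(c)
m=(np.hypot(W[...,0]-.448,W[...,1]-.345)<.032)&(W[...,2]>.037)&(W[...,2]<.055)
d=(W[...,1]-.345)*np.cos(.19)+(W[...,0]-.448)*np.sin(.19)
m&=abs(d)<.024
P=W[m];A=np.c_[P[:,:2]-P[:,:2].mean(0),np.ones(len(P))]; print(len(P),"slope",np.linalg.lstsq(A,P[:,2],rcond=None)[0])
for s in (1,-1):
    k=(d*s>.029)&(d*s<.05)&(abs(W[...,0]-.448)<.025)&(W[...,2]>.027)&(W[...,2]<.1); print(s,np.round(np.sort(W[k][:,2])[:14]*1000))
E
```

```text
t 43.67 p mm [447.5 344.8  12.6] q [ 0.66  0.52 -0.11  0.94 -0.    0.85] w 50.0 g 62.4 F [-0.2 -0.3 -0.5]
phi 169.1 tilt 0.08
turn -0.001
shift after turn cm [ -0.05   0.06 -12.14]
1129 slope [-0.00070109  0.01067458  0.04510001]
1 [42. 44. 44. 45. 45. 46. 47. 48. 48. 48. 49. 49. 49. 49.]
-1 [43. 46. 48. 48. 48. 48. 48. 49. 50. 51. 51. 51. 51. 52.]
```

Call:
carry_out(increments=[4,0,0,-2,0,4,0,0,-3,0,4,0,0,-3,0,4,0,0,-2.5,0,4,0,0,-1.5,-0.036])

```text
clock: 44.35
eef_pos: [0.4484, 0.3456, 0.1345]
tool_rot: [0.076, 0.997, 0.001, 0.001]
ft_force: [0.0, 0.5, -0.6]
grip_width: 0.0497
grasp_force: 62.7
```

Call:
carry_out(increments=[4,-0.5,-0.9,0,0,4,-1.1,-2.1,0,0,4,-1.8,-3.4,0,0,4,-2.2,-4.2,0,0,4,-2.2,-4.2,0,0])

```text
clock: 44.98
eef_pos: [0.5014, 0.1846, 0.1311]
tool_rot: [0.077, 0.997, -0.001, -0.001]
ft_force: [1.3, -0.7, -1.8]
grip_width: 0.0496
grasp_force: 62.6
```

Call:
carry_out(increments=[4,-2.2,-4.2,0,0,4,-2.2,-4.2,0,0,4,-2.2,-4.2,0,0,4,-2.2,-4.2,0,0,4,-2.2,-4.2,0,0])

```text
clock: 45.6
eef_pos: [0.5775, -0.0397, 0.1311]
tool_rot: [0.078, 0.997, -0.0, -0.001]
ft_force: [0.7, 0.6, -0.8]
grip_width: 0.0501
grasp_force: 62.6
```

Call:
carry_out(increments=[4,-2.2,-4.2,0,0,4,-2.2,-4.2,0,0,4,-2.2,-4.2,0,0,4,-1.8,-3.5,0,0,4,-1.1,-2.1,0,0])

```text
clock: 46.22
eef_pos: [0.643, -0.2348, 0.1303]
tool_rot: [0.079, 0.997, 0.0, -0.002]
ft_force: [0.1, 0.3, -1.5]
grip_width: 0.0499
grasp_force: 62.6
```

Call:
carry_out(increments=[4,-0.5,-1.2,0,0,4,0,0,0,0,4,0,0,0,0,4,0,0,0,0,4,0,0,0,0])

```text
clock: 46.85
eef_pos: [0.6474, -0.2438, 0.1332]
tool_rot: [0.077, 0.997, -0.0, 0.0]
ft_force: [-1.1, -0.9, -1.5]
grip_width: 0.0499
grasp_force: 62.6
```

```bash
python3 go.py 647.5 -243.8 -1 -8.9
python3 - <<'E'
from meas import *
c=bot.camera("wrist");W=cloud(c)
print(rect(W,.647,-.244,.08,.165,.19));print(rect(W,.647,-.244,.085,.015,.033))
E
```

```text
t 46.85 p mm [ 647.4 -243.8  133.2] q [-0.36  0.67  0.48  1.38  0.   -0.21] w 49.9 g 62.6 F [-1.1 -0.9 -1.5]
phi 171.2 tilt 0.02
turn 0.002
shift after turn cm [-1.000e-02 -0.000e+00  1.342e+01]
(18898, 'bbox c', [648.9, -244.2], 'size', [77.7, 67.3], 'long-axis deg', 81.6, 'mean', [645.2, -243.7, 169.5])
(3987, 'bbox c', [640.0, -243.0], 'size', [52.1, 50.4], 'long-axis deg', 81.1, 'mean', [638.8, -242.8, 26.7])
```

Call:
carry_out(increments=[4,0,0,2,0,4,0,0,3.2,0,4,0,0,3.2,0,4,0,0,2.4,0,4,0,0,1.2,0])

```text
clock: 47.52
eef_pos: [0.6463, -0.244, 0.0111]
tool_rot: [0.077, 0.997, 0.0, -0.001]
ft_force: [-0.8, -0.4, -1.5]
grip_width: 0.05
grasp_force: 62.6
```

Call:
carry_out(increments=[4,0,0,0.5,0,4,0,0,0.3,0,4,0,0,0,0,4,0,0,0,0,4,0,0,0,0])

```text
clock: 48.15
eef_pos: [0.6477, -0.2448, 0.0054]
tool_rot: [0.077, 0.997, -0.0, 0.0]
ft_force: [-0.1, -0.2, -1.2]
grip_width: 0.0499
grasp_force: 62.6
```

```bash
python3 go.py 647.4 -243.8 -1.8 -8.9
```

```text
t 48.15 p mm [ 647.7 -244.8    5.4] q [-0.36  0.75  0.3   1.11 -0.   -0.21] w 49.9 g 62.6 F [-0.1 -0.2 -1.2]
phi 171.1 tilt 0.06
turn 0.001
shift after turn cm [0.04 0.1  0.72]
```

Call:
carry_out(increments=[4,0,0.08,0.25,0,4,0,0,0.2,0,4,0,0,0.12,0,4,0,0,0.08,0,4,0,0,0,0])

```text
clock: 48.78
eef_pos: [0.6473, -0.2438, -0.0013]
tool_rot: [0.077, 0.997, 0.0, -0.0]
ft_force: [-2.3, -0.7, 1.2]
grip_width: 0.0497
grasp_force: 64.7
```

```bash
python3 go.py 647.4 -243.8 -1.8 -8.9
```

```text
t 48.77 p mm [ 647.3 -243.8   -1.3] q [-0.36  0.76  0.29  1.1   0.   -0.21] w 49.7 g 64.7 F [-2.3 -0.7  1.2]
phi 171.1 tilt 0.01
turn 0.001
shift after turn cm [-0.01  0.    0.05]
```

Contact: the force has reversed. Releasing and retreating.

Call:
carry_out(increments=[7,0,0,0,0,7,0,0,0,0,7,0,0,0,0,7,0,0,-1,0,7,0,0,-3,0])

```text
clock: 49.4
eef_pos: [0.6459, -0.2433, 0.037]
tool_rot: [0.077, 0.997, 0.001, -0.002]
ft_force: [0.1, 0.2, 0.3]
grip_width: 0.0701
grasp_force: 0.0
```

Call:
carry_out(increments=[7,0,0,-4,0,7,0,0,-4,0,7,0,0,-2,0,7,0,0,0,0,7,0,0,0,0])

```text
clock: 50.02
eef_pos: [0.6469, -0.2437, 0.1374]
tool_rot: [0.077, 0.997, 0.0, -0.001]
ft_force: [-0.2, -0.9, -0.1]
grip_width: 0.07
grasp_force: 0.0
```

```bash
python3 - <<'E'
from meas import *
for n in ["wrist","scene"]:
    c=bot.camera(n);W=cloud(c)
    print(n,rect(W,.647,-.244,.06,.029,.04),rect(W,.647,-.244,.06,.0195,.04))
c=bot.camera("side");W=cloud(c);print(rect(W,.450,.345,.085,.022,.03),rect(W,.45,.345,.085,.015,.03))
E
python3 go.py 450 346 130 -11
```

```text
wrist (5041, 'bbox c', [648.6, -244.3], 'size', [65.8, 52.1], 'long-axis deg', -8.9, 'mean', [647.1, -244.1, 32.7]) (5246, 'bbox c', [648.1, -244.2], 'size', [66.9, 52.1], 'long-axis deg', -9.0, 'mean', [645.9, -243.9, 32.4])
scene (834, 'bbox c', [650.1, -243.0], 'size', [66.9, 52.9], 'long-axis deg', -9.2, 'mean', [650.9, -243.9, 32.2]) (898, 'bbox c', [650.2, -242.7], 'size', [66.9, 53.5], 'long-axis deg', -9.2, 'mean', [651.6, -244.8, 31.7])
(1429, 'bbox c', [449.6, 345.6], 'size', [110.7, 29.9], 'long-axis deg', -11.0, 'mean', [445.1, 346.6, 24.8]) (1494, 'bbox c', [449.6, 345.5], 'size', [110.7, 30.1], 'long-axis deg', -11.1, 'mean', [443.7, 347.0, 24.6])
t 50.17 p mm [ 646.5 -243.5  136.4] q [-0.36  0.67  0.49  1.39 -0.   -0.21] w 69.9 g 0.0 F [ 0.1  0.7 -0.7]
phi 171.1 tilt 0.19
turn 0.037
shift after turn cm [30.54 54.12  0.64]
```

Call:
carry_out(increments=[7,0,0,0,0.037,7,1.47,2.61,0,0,7,2.46,4.36,0,0,7,2.85,5.05,0,0,7,2.85,5.05,0,0])

```text
clock: 50.8
eef_pos: [0.5846, -0.0565, 0.1379]
tool_rot: [0.097, 0.995, 0.0, -0.0]
ft_force: [0.7, 0.8, 0.5]
grip_width: 0.0698
grasp_force: 0.0
```

Call:
carry_out(increments=[7,2.85,5.05,0,0,7,2.85,5.05,0,0,7,2.85,5.05,0,0,7,2.85,5.05,0,0,7,2.85,5.05,0,0])

```text
clock: 51.42
eef_pos: [0.4929, 0.2187, 0.1382]
tool_rot: [0.096, 0.995, 0.0, 0.0]
ft_force: [1.4, -0.1, -0.3]
grip_width: 0.0699
grasp_force: 0.0
```

Call:
carry_out(increments=[7,2.85,5.05,0,0,7,2.2,3.9,0,0,7,1.61,2.85,0,0,7,0,0,3,0,7,0,0,3,0])

```text
clock: 52.05
eef_pos: [0.4506, 0.3466, 0.0777]
tool_rot: [0.096, 0.995, 0.0, 0.0]
ft_force: [0.4, -0.4, -0.3]
grip_width: 0.0699
grasp_force: 0.0
```

Call:
carry_out(increments=[7,0,0,2.5,0,7,0,0,1.5,0,7,0,0,0,0,7,0,0,0,0,7,0,0,0,0])

```text
clock: 52.68
eef_pos: [0.4517, 0.3462, 0.0396]
tool_rot: [0.096, 0.995, 0.001, 0.001]
ft_force: [0.5, 0.7, -0.1]
grip_width: 0.0703
grasp_force: 0.0
```

```bash
python3 go.py 450 345.3 -16.5 -11;python3 - <<'E'
from meas import *
c=bot.camera("wrist");W=cloud(c);print(rect(W,.450,.345,.085,.02,.03))
E
```

```text
t 52.67 p mm [451.7 346.2  39.6] q [ 0.65  0.5  -0.08  1.   -0.    0.85] w 70.3 g 0.0 F [ 0.5  0.7 -0.1]
phi 169.0 tilt 0.14
turn -0.0
shift after turn cm [ 0.15 -0.12  5.61]
(9414, 'bbox c', [449.7, 344.2], 'size', [109.5, 30.1], 'long-axis deg', -11.1, 'mean', [442.1, 345.7, 26.9])
```

Call:
carry_out(increments=[7,0.12,-0.12,1.5,0,7,0,0,2,0,7,0,0,1.2,0,7,0,0,0.6,0,7,0,0,0.3,0])

```text
clock: 53.35
eef_pos: [0.4494, 0.3447, -0.018]
tool_rot: [0.096, 0.995, -0.0, -0.0]
ft_force: [-0.4, -0.2, 0.5]
grip_width: 0.0699
grasp_force: 0.0
```

Call:
carry_out(increments=[5,0,0,0,0,4,0,0,0,0,2,0,0,0,0,2,0,0,0,0,2,0,0,0,0])

```text
clock: 53.98
eef_pos: [0.45, 0.3451, -0.0169]
tool_rot: [0.096, 0.995, 0.001, 0.001]
ft_force: [-0.6, -0.1, 4.7]
grip_width: 0.0284
grasp_force: 61.4
```

Call:
carry_out(increments=[2,0,0,0,0,2,0,0,0,0,2,0,0,-0.3,0,2,0,0,-0.8,0,2,0,0,-2,0])

```text
clock: 54.6
eef_pos: [0.448, 0.3436, 0.0124]
tool_rot: [0.096, 0.995, -0.001, -0.001]
ft_force: [-0.3, -0.5, -1.5]
grip_width: 0.0284
grasp_force: 60.6
```

```bash
python3 go.py 440.9 172.8 55 8.6
```

```text
t 54.6 p mm [448.  343.6  12.4] q [ 0.65  0.52 -0.11  0.94  0.    0.85] w 28.4 g 60.6 F [-0.3 -0.5 -1.5]
phi 169.0 tilt 0.22
turn -0.342
shift after turn cm [  3.26 -16.79  -4.26]
```

Call:
carry_out(increments=[2,0,0,-2,-0.114,2,0,0,-2,-0.114,2,0,0,-0.5,-0.114,2,0.6,-2.5,0,0,2,0.9,-4.4,0,0])

```text
clock: 55.22
eef_pos: [0.445, 0.2746, 0.0585]
tool_rot: [-0.076, 0.997, 0.0, 0.0]
ft_force: [0.6, -0.0, -1.9]
grip_width: 0.0286
grasp_force: 60.6
```

Call:
carry_out(increments=[2,0.9,-4.4,0,0,2,0.7,-3.6,0,0,2,0.38,-2.0,0,0,2,0,0,0,0,2,0,0,0,0])

```text
clock: 55.85
eef_pos: [0.4405, 0.1729, 0.0585]
tool_rot: [-0.075, 0.997, 0.0, 0.0]
ft_force: [0.7, 0.2, -1.9]
grip_width: 0.0284
grasp_force: 60.7
```

```bash
python3 go.py 440.9 172.7 -8 8.6
python3 - <<'E'
from meas import *
for n in ["wrist","side"]:
    c=bot.camera(n);W=cloud(c)
    print(n,rect(W,.441,.173,.1,.085,.105),rect(W,.441,.173,.1,.022,.036), rect(W,.441,.173,.1,.0055,.036))
E
```

```text
t 55.85 p mm [440.5 172.9  58.5] q [ 0.37  0.31 -0.31  0.95  0.    0.22] w 28.4 g 60.7 F [ 0.7  0.2 -1.9]
phi -171.4 tilt 0.04
turn 0.0
shift after turn cm [-0.04 -0.02  6.65]
wrist (17886, 'bbox c', [435.8, 171.4], 'size', [103.5, 54.2], 'long-axis deg', -5.8, 'mean', [428.4, 170.8, 101.8]) (1594, 'bbox c', [440.2, 170.8], 'size', [155.5, 43.9], 'long-axis deg', 8.5, 'mean', [368.9, 160.0, 30.4]) (5222, 'bbox c', [440.4, 170.6], 'size', [155.7, 50.2], 'long-axis deg', 8.1, 'mean', [382.4, 161.6, 15.4])
side (936, 'bbox c', [438.6, 179.4], 'size', [112.9, 47.6], 'long-axis deg', 24.2, 'mean', [415.2, 173.6, 98.5]) (280, 'bbox c', [440.2, 173.2], 'size', [155.7, 44.4], 'long-axis deg', 9.0, 'mean', [410.0, 172.8, 27.7]) (1922, 'bbox c', [440.5, 172.7], 'size', [156.8, 50.4], 'long-axis deg', 8.5, 'mean', [430.9, 176.1, 10.6])
```

Call:
carry_out(increments=[2,0,-0.04,1.5,0,2,0,0,2,0,2,0,0,1.4,0,2,0,0,0.7,0,2,0,0,0.4,0])

```text
clock: 56.58
eef_pos: [0.4404, 0.1722, -0.002]
tool_rot: [-0.075, 0.997, -0.0, -0.0]
ft_force: [-0.2, 0.6, -1.0]
grip_width: 0.0286
grasp_force: 60.7
```

Call:
carry_out(increments=[2,0,0,0.2,0,2,0,0,0.15,0,2,0,0,0.1,0,2,0,0,0,0,2,0,0,0,0])

```text
clock: 57.2
eef_pos: [0.4405, 0.172, -0.006]
tool_rot: [-0.075, 0.997, 0.0, 0.0]
ft_force: [-0.1, 0.4, -1.8]
grip_width: 0.0288
grasp_force: 60.7
```

```bash
python3 go.py 440.8 172.4 -8.9 8.6
```

```text
t 57.2 p mm [440.5 172.   -6. ] q [ 0.37  0.4  -0.39  0.78 -0.    0.22] w 28.8 g 60.7 F [-0.1  0.4 -1.8]
phi -171.4 tilt 0.02
turn -0.0
shift after turn cm [-0.04  0.04  0.29]
```

Call:
carry_out(increments=[2,0,0,0.12,0,2,0,0,0.1,0,2,0,0,0.08,0,2,0,0,0,0,2,0,0,0,0])

```text
clock: 57.82
eef_pos: [0.4403, 0.1719, -0.0089]
tool_rot: [-0.075, 0.997, 0.0, 0.0]
ft_force: [-1.6, -0.8, 4.5]
grip_width: 0.0287
grasp_force: 61.2
```

Call:
carry_out(increments=[5.5,0,0,0,0,5.5,0,0,0,0,5.5,0,0,0,0,5.5,0,0,-1,0,5.5,0,0,-3,0])

```text
clock: 58.45
eef_pos: [0.4389, 0.1714, 0.0304]
tool_rot: [-0.075, 0.997, -0.001, -0.002]
ft_force: [0.1, 0.3, -0.2]
grip_width: 0.0551
grasp_force: 0.0
```

Call:
carry_out(increments=[5.5,0,0,-4,0,5.5,0,0,-4,0,5.5,0,0,-4,0,5.5,0,0,0,0,5.5,0,0,0,0])

```text
clock: 59.08
eef_pos: [0.44, 0.1719, 0.1508]
tool_rot: [-0.075, 0.997, 0.0, -0.0]
ft_force: [1.0, 0.2, 0.6]
grip_width: 0.0552
grasp_force: 0.0
```

Run:
```python
from meas import *
Z=[("flow",.4405,.1725,.06,.03,.04),("cradle",.4405,.1725,.1,.0055,.05),("manif",.458,-.004,.06,.022,.034),("tray",.458,-.004,.1,.0065,.012),
("ferr",.643,.244,.035,.036,.055),("dish",.643,.244,.075,.012,.03),("plates",.647,-.244,.06,.029,.04),("bottle",.645,-.092,.05,.04,.15)]
for n in ["wrist","scene","side"]:
    c=bot.camera(n);W=cloud(c);cv2.imwrite(f"pics/{n}9.png",c["pixels"])
    print(n)
    for k,*a in Z: print(k,rect(W,*a))
print(bot.get_obs()["clock"])
```

```text
wrist
flow (4332, 'bbox c', [440.4, 171.7], 'size', [109.5, 30.0], 'long-axis deg', 8.6, 'mean', [434.6, 170.9, 34.9])
cradle (9748, 'bbox c', [440.7, 170.8], 'size', [156.2, 50.1], 'long-axis deg', 8.3, 'mean', [434.7, 170.0, 24.4])
manif (5205, 'bbox c', [457.7, -3.8], 'size', [110.3, 51.0], 'long-axis deg', -4.6, 'mean', [454.0, -2.0, 29.0])
tray (2752, 'bbox c', [457.3, -5.6], 'size', [150.8, 85.5], 'long-axis deg', -4.4, 'mean', [452.2, -5.8, 9.2])
ferr (59, 'bbox c', [632.9, 242.4], 'size', [18.4, 4.6], 'long-axis deg', -85.3, 'mean', [632.4, 241.7, 38.2])
dish (1184, 'bbox c', [627.7, 230.5], 'size', [96.2, 76.3], 'long-axis deg', -71.8, 'mean', [624.2, 228.2, 17.2])
plates None
bottle (2063, 'bbox c', [639.4, -75.9], 'size', [53.6, 26.0], 'long-axis deg', 21.8, 'mean', [636.0, -70.9, 57.9])
scene
flow (368, 'bbox c', [442.5, 171.7], 'size', [110.8, 33.7], 'long-axis deg', 7.2, 'mean', [442.1, 170.4, 34.4])
cradle (1102, 'bbox c', [435.0, 168.5], 'size', [176.3, 91.2], 'long-axis deg', 23.1, 'mean', [446.9, 165.0, 23.1])
manif (529, 'bbox c', [458.6, -2.4], 'size', [112.7, 48.
[... 843 characters left out ...]
177.8, 23.8])
manif (914, 'bbox c', [458.2, -0.9], 'size', [111.2, 45.4], 'long-axis deg', -2.9, 'mean', [455.4, -0.8, 27.4])
tray (448, 'bbox c', [457.3, -3.6], 'size', [151.4, 86.0], 'long-axis deg', -4.5, 'mean', [450.8, -0.4, 8.3])
ferr (167, 'bbox c', [642.5, 245.4], 'size', [24.5, 23.8], 'long-axis deg', 12.2, 'mean', [641.2, 246.0, 43.0])
dish (647, 'bbox c', [642.5, 244.1], 'size', [110.9, 109.3], 'long-axis deg', -74.1, 'mean', [644.9, 244.2, 16.4])
plates (444, 'bbox c', [648.7, -241.8], 'size', [66.6, 55.3], 'long-axis deg', -8.9, 'mean', [647.8, -241.0, 31.0])
bottle (426, 'bbox c', [633.3, -92.0], 'size', [44.7, 30.9], 'long-axis deg', -47.1, 'mean', [630.2, -86.8, 73.5])
59.225
```

View pics/scene9.png

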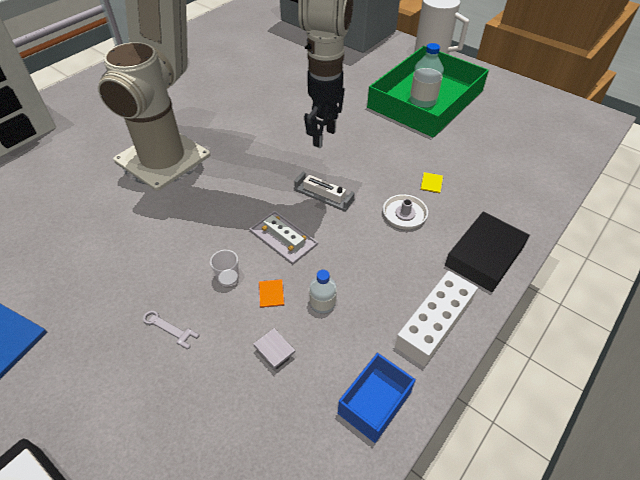

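The final view shows the manifold in the tray (284,237), flowmeter in the cradle (324,190), ferrule in the dish (405,210) and plates on the stand (273,350). The bottle is unmoved (322,290), and everything measures within about 2–3 mm. Handing in.

```bash
python3 -c "
from workcell import bot
print(bot.job_done())"
```

```text
the job is handed in; nothing more can be done
None
```

I handed the job in at about 59 s: all five parts are on their targets, released, and measure within about 3 mm of centre. The bottle hasn't moved; the hand-in call returned no verdict.

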